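Load, lock and start the parts tumbler

TASK

Run the rusty big hex nuts through the parts tumbler: put every one of the big nuts on the bench (46 mm across the flats, there are four to six) into its bowl, and leave the smaller look-alike nuts and everything else on the bench where they lie. Then put the lid on, push it down and give it a quarter turn clockwise until it stops, so that it locks and springs up under the tabs of the bowl; only when it is locked, throw the tumbler's switch lever fully over to on.

Things in the scene. Friction and masses are not known exactly. Their poses are not given: they have to be found in the camera images.
- tumbler: Vibratory parts tumbler, fixed to the bench: green base 220 x 200 mm, 38 mm high, and a round grey bowl on springs, 192 mm across its belly, rim 175 mm above the bench. Origin on the bench under the bowl's centre; x and y as bowl_mouth's. Its grey control box, 100 x 75 mm and 45 mm high, stands on the +y side, centred at x -60, y +168 mm.
- bowl_mouth (a point): Centre of the bowl's rim; z up, x along the line of the two tabs. Mouth 132 mm across, with a seal ring in it 124 mm across inside; the well is straight, 132 mm across, its floor 115 mm below the rim (nuts piled four high would foul the lid). The neck outside is 140 mm across, 30 mm high. The lid's claws go down beside the neck in the wide gaps at +y and -y.
- seal (a joint): Sinking (m) of the sprung black seal ring, 0 = up, standing 11 mm above the rim; it sinks at most 10.5 mm, needs 3 N to start and 8 N at the bottom, and springs back. The lid rests on it.
- tab0 (a point): Underside of the +x bayonet tab, at its middle: 74 mm out from the bowl's axis, 11 mm below the rim. The other tab is opposite, on -x. Each steel tab stands 11 mm out from the neck, is about 55 degrees wide and 7 mm thick; under its end that lies anticlockwise (seen from above) is a 4 mm lip, under its clockwise end a stop that reaches 26 mm below the rim.
- lid_handle (a point): Centre of the black grip bar on the lid: 84 mm long (x), 36 mm wide (y), 42 mm high (21 mm above and below this point); z up. The disc's top is at the foot of the bar. This point stands 51 mm above the underside of the lid's feet, and above bowl_mouth: 38 mm when the lid just rests on the seal, 27 to 30 mm when pushed down far enough to turn, 34 mm when locked.
- lid_claw (a point): Upper face of the inward foot of the lid's +x claw (the other is opposite), 6 mm above the lid's underside, 80 mm from its axis. Lid, 0.22 kg: aluminium disc 160 mm across, 6 mm thick; two claws in line with the bar, 32 mm wide, 184 mm over both, reach 24 mm below the disc; below it a plug for the mouth, 119 mm across tapering to 106 mm, 24 mm deep. It stands on plug and feet on the bench.
- lid: The lid; origin at the centre of its underside, x along bar and claws. To lock: lower it with the claws in the gaps (bar across the tab line), push down about 10 mm to its stop so the feet clear the lips, turn clockwise seen from above, still pushing, a quarter turn until the claws meet the stops (bar along the tab line, 4 degrees of play), let go: it springs up 4 mm or more into the tabs' notches.
- switch (a joint): Toggle lever of the tumbler, on the control box, rad: 0 = off (as found), 1.0 = on, hard over; it stays where it is left and moves with about 1.5 N at its tip.
- switch_tip (a point): Centre of the black ball, 26 mm across, on the end of the switch lever, about 111 mm above the bench at off and on. The lever is 50 mm long and pivots 67 mm above the bench, on a block whose top is at 70 mm, above x -60, y +168 mm of the tumbler's frame. At off the ball is 24 mm to the -x side of the pivot (along the tumbler's x), at on 24 mm to the +x side.
- nut0_mid (a point): Centre of a big steel hex nut, 46 mm across the flats (53 mm across the corners), 24 mm high, 0.22 kg, lying flat on the bench; x points at a corner, so flats face 30, 90 and 150 degrees from x. May be absent.
- nut1_mid (a point): Centre of a big steel hex nut, 46 mm across the flats (53 mm across the corners), 24 mm high, 0.22 kg, lying flat on the bench; x points at a corner, so flats face 30, 90 and 150 degrees from x. May be absent.
- nut2_mid (a point): Centre of a big steel hex nut, 46 mm across the flats (53 mm across the corners), 24 mm high, 0.22 kg, lying flat on the bench; x points at a corner, so flats face 30, 90 and 150 degrees from x. May be absent.
- nut3_mid (a point): Centre of a big steel hex nut, 46 mm across the flats (53 mm across the corners), 24 mm high, 0.22 kg, lying flat on the bench; x points at a corner, so flats face 30, 90 and 150 degrees from x. May be absent.
- nut4_mid (a point): Centre of a big steel hex nut, 46 mm across the flats (53 mm across the corners), 24 mm high, 0.22 kg, lying flat on the bench; x points at a corner, so flats face 30, 90 and 150 degrees from x. May be absent.
- nut5_mid (a point): Centre of a big steel hex nut, 46 mm across the flats (53 mm across the corners), 24 mm high, 0.22 kg, lying flat on the bench; x points at a corner, so flats face 30, 90 and 150 degrees from x. May be absent.
- small0_mid (a point): Centre of a smaller look-alike hex nut, 34 mm across the flats (39 mm across the corners), 18 mm high, lying flat on the bench. To be left alone.
- small1_mid (a point): Centre of a smaller look-alike hex nut, 34 mm across the flats (39 mm across the corners), 18 mm high, lying flat on the bench. To be left alone.
- small2_mid (a point): Centre of a smaller look-alike hex nut, 34 mm across the flats (39 mm across the corners), 18 mm high, lying flat on the bench. To be left alone.
- wrench: Steel spanner 200 mm long lying flat, 8 mm high; origin at the middle of its underside. Leave alone.
- hammer: Hammer 260 mm long lying flat, 26 mm high; origin under its middle. Leave alone.
- spraycan: Spray can, 66 mm across, 190 mm tall, standing; origin at its foot. Leave alone.
- greasetub: Grease tub, 90 mm across, 70 mm tall, standing; origin at its foot. Leave alone.
- tape: Roll of tape lying flat, 100 mm across, 24 mm high; origin at its foot. Leave alone.
There are look-alikes about, which are no part of the job. Leave any purple look-alike of the part that bears nut4_mid alone. What is shaped like the part that bears nut5_mid but yellow is not meant.

How it is judged:
By the outcome, as a careful person would: the job done as asked, in the order asked, and still so for the second after the job is handed in, with the robot touching nothing.
Of nut0, nut1, nut2, nut3, nut4, nut5 only 4 to 6 are there at a start; the rules pass over those that are not, and their reading is None.
At some moment in a run one of nut0, nut1, nut2, nut3, nut4, nut5 may be knocked a few centimetres aside while the robot is not near it.
It also fails if it takes over 210 s, if anything falls off the work surface, if the arm or the gripper's body presses on something with over 40 N, if the wrist force passes 120 N, or if a joint passes its speed limit or range.

ROBOT

A 6-joint arm with a two-finger parallel gripper is mounted at the origin on the work surface. World frame = base frame: x ahead of the robot, y to its left, z up, the work surface at z = 0. Lengths are in m, angles in degrees, forces in N, time in s.
With the tool pointing down it reaches from about 0.4 to 0.825 m from the base axis. Payload 7 kg.
Tool frame: the origin (TCP) lies midway between the tips of the shut fingers; the grasp point (between the pads) lies 19 mm behind it; x points along the fingers, z is the direction in which the jaws open and shut, and the axes are right-handed (so a half turn about x gives the same grasp; the last joint's range is limited). The gripper opens to 88 mm and grips with 3 to 60 N. Pads are 19 mm wide; open, the fingers measure 130 mm over their backs; the gripper's body (78 mm by 193 mm) begins 47 mm behind the grasp point.
Start: joints at [-48.638, 20.546, 0.682, 0, -70.136, -16.507], TCP at [0.284, -0.612, 0.227] pointing down, gripper open.
Joint ranges: [-176.03, 176.03], [-82.01, 121.73], [-58.28, 71.71], [-173.87, 95.51], [-174.79, -0.11], [-173.66, 173.66]. Speed limits (degrees/s): [136.94, 136.94, 172.46, 180, 180, 180].

INTERFACE

Orientations are given as [roll, pitch, yaw] about the fixed x, y, z axes, in that order (R = Rz(yaw) Ry(pitch) Rx(roll)).
In Python, from plant import get_state, capture, close_job gives the robot as it stands.
- The arm moves only by the tool play_rows, never from a script. Its argument "series" is one flat list of numbers, 4 for each row, row after row: the shift along the tool's x, y, z in m, then the turn about the tool's x in rad. In form: [tx, ty, tz, spin, tx, ty, tz, spin, ...]. A call has exactly 5 rows; each row shifts and turns the commanded pose from where the row before left it, along the tool's axes as they then stand; what a row does not reach is not made up. A row lasts 1/12 s, in which the tool goes at most 41.7 mm and 7.16 degrees, less where a joint would pass 70% of its speed; a pose out of reach is approached as far as the arm can. A call is refused whole if a number of a shift passes 0.0417 or a number of a turn 0.125, either way. A call with a gripper value outside its range is refused whole. "jaw" is the opening in per cent of the stroke, from 0 (shut) to 100 (fully open), set as the call begins (left out, the last holds). The fingers move at their own pace and stop on an object; "squeeze" is the grip in N (left out, the last holds). Time passes only in rows, so rows that do not move let the fingers close, or fill a call up. It gives the time, the measured TCP pose, the force and the opening at its end, in the units of the state.
- get_state(): the state, without advancing time (a new reading comes with each control period).
- capture(name): name is "scene" or "top"; returns a dict with "img" (480x640x3 uint8, blue, green, red), "K" (3x3 intrinsics, pixels), "world_from_camera" (4x4, takes a point from camera to world coordinates). Camera axes: x right, y down, z forward; pixel columns grow to the right and rows downward; lengths in m; the calibration is good to about 2 mm. A picture is of the moment at which its call begins. There is no depth.
- close_job(): hands the job in, once; it reports no verdict.
The state is a dict: "time_s": time; "joints": joint angles; "qd": joint speeds; "joint_torque": joint torques, N m; "tcp_pos": TCP position; "eef_rot": TCP orientation; "contact_force": force on the tool from outside, world axes, zero at the start; "moment": the same for the moment, N m; "gripper_width": finger opening in m.
Only numpy, scipy, OpenCV 4.12 (cv2) and the standard library are available. Lean on these libraries where they do the work, as an engineer would, in place of code of your own. Each camera call takes 0.05 s, during which the arm holds its last target.

## Working session

There is one attempt and no reset: what is moved stays moved. The work goes in short steps, Python scripts to look and compute and a tool call to move; the robot and the scene stay as the last step left them, time stands still between calls to the robot, and variables do not carry over. Pictures are saved under pics/ and viewed, and the job is handed in when it is done.

Besides the shell and the picture viewer there is one more tool, called after "Request:" by a JSON object that holds its "op" and its "data", one argument or row to a line. play_rows: Moves the arm, as the interface text tells. Its arguments: {"type":"object","properties":{"series":{"type":"array","items":{"type":"number"}},"jaw":{"type":"number"},"squeeze":{"type":"number"}},"required":["series"]}

```bash
ls; mkdir -p pics
python3 - <<'E'
from plant import get_state, capture
import cv2,numpy as np
print(get_state())
for n in ("scene","top"):
    c=capture(n); cv2.imwrite(f"pics/{n}0.png",c["img"]); print(n,c["K"].tolist(),np.round(c["world_from_camera"],4).tolist())
E
```

```text
pics
{'time_s': 0.0, 'joints': array([-4.86398356e+01,  2.05901446e+01,  6.35790142e-01, -2.24767775e-02,
       -7.01357514e+01, -1.65072106e+01]), 'qd': array([ 0.00282692,  0.03106182,  0.04745606,  0.01277594, -0.07986271,
        0.13246212]), 'joint_torque': array([-3.81267630e-03, -5.82720208e+01,  2.93064433e+01,  6.99727759e+00,
        7.08467487e-03, -1.87278019e-04]), 'tcp_pos': array([ 0.28349052, -0.61205536,  0.22564516]), 'eef_rot': array([  3.31146925,  89.90744907, 118.15676901]), 'contact_force': array([-0.02344088,  0.43904309,  0.67447954]), 'moment': array([-0.03930692,  0.00287526,  0.02357929]), 'gripper_width': 0.08752378559257346}
scene [[611.7749218456194, 0.0, 317.4249948118673], [0.0, 611.7749218456194, 244.0827128633627], [0.0, 0.0, 1.0]] [[0.3128, 0.68, -0.6632, 1.4501], [0.9498, -0.2267, 0.2156, -0.3037], [-0.0037, -0.6973, -0.7168, 1.0398], [0.0, 0.0, 0.0, 1.0]]
top [[522.4339460502382, 0.0, 318.5766887503208], [0.0, 522.4339460502382, 239.85384290300948], [0.0, 0.0, 1.0]] [[0.0177, -0.9968, 0.0783, 0.486], [-0.9998, -0.0185, -0.0089, -0.0081], [0.0103, -0.0781, -0.9969, 1.5431], [0.0, 0.0, 0.0, 1.0]]
```

View pics/scene0.png

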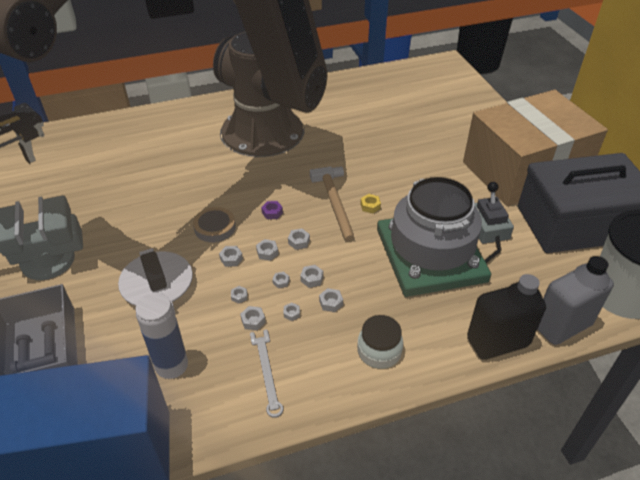

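View pics/top0.png

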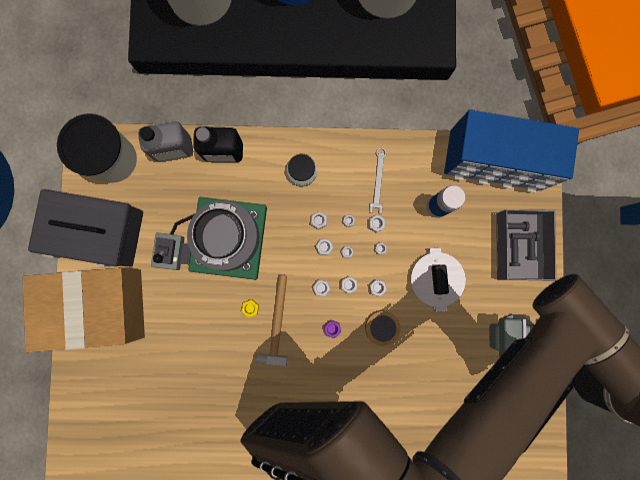

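```bash
cat > h.py <<'E'
from plant import get_state, capture
import cv2,numpy as np
from scipy.spatial.transform import Rotation as Ro
def ray(c,u,v,z):
    T=c["world_from_camera"];d=T[:3,:3]@np.linalg.solve(c["K"],[u,v,1.]);o=T[:3,3]
    return o+d*(z-o[2])/d[2]
def proj(c,p):
    T=c["world_from_camera"];q=T[:3,:3].T@(np.asarray(p)-T[:3,3]);q=c["K"]@q;return q[:2]/q[2]
def R(): return Ro.from_euler('xyz',get_state()["eef_rot"],degrees=True).as_matrix()
def jawyaw():
    z=R()[:,2];return np.degrees(np.arctan2(z[1],z[0]))
def go(x,y,z,yaw=None,ref=None):
    s=get_state();r=R();d=np.array([x,y,z])-s["tcp_pos"]
    # spin about tool x (down): +spin = clockwise from above
    j=jawyaw();sp=0 if yaw is None else (yaw-j+90)%180-90
    sp_r=-np.radians(sp)
    t0=r.T@d; t1=Ro.from_euler('x',sp_r).as_matrix().T@t0
    print("tcp",np.round(s["tcp_pos"],4),"jaw",round(j,1),"j6",round(s["joints"][5],1),"w",round(s["gripper_width"],4),"F",np.round(s["contact_force"],1),"t",round(s["time_s"],1))
    print(" shift now-frame",np.round(t0,4),"spin",round(sp_r,3),"shift after spin",np.round(t1,4))
E
python3 - <<'E'
from h import *
c=capture("top");im=c["img"]
hsv=cv2.cvtColor(im,cv2.COLOR_BGR2HSV)
m=((hsv[...,1]<45)&(hsv[...,2]>95)).astype(np.uint8)
m[:, :300]=0;m[:,400:]=0;m[:205]=0;m[300:]=0
m=cv2.morphologyEx(m,cv2.MORPH_CLOSE,np.ones((3,3)))
cs,_=cv2.findContours(m,cv2.RETR_EXTERNAL,cv2.CHAIN_APPROX_NONE)
for k in cs:
    if cv2.contourArea(k)<40: continue
    h=cv2.convexHull(k);(u,v),r=cv2.minEnclosingCircle(h);M=cv2.moments(h)
    print(round(M['m10']/M['m00'],1),round(M['m01']/M['m00'],1),"r",round(r,1),"A",cv2.contourArea(h),np.round(ray(c,M['m10']/M['m00'],M['m01']/M['m00'],.02),3))
big=cv2.resize(im[200:310,295:405],None,fx=5.4,fy=5.4,interpolation=cv2.INTER_CUBIC);cv2.imwrite("pics/nuts.png",big)
big=cv2.resize(im[180:290,140:280],None,fx=5,fy=5,interpolation=cv2.INTER_CUBIC);cv2.imwrite("pics/tum.png",big)
s=capture("scene");cv2.imwrite("pics/nuts_s.png",cv2.resize(s["img"][220:335,205:355],None,fx=5,fy=5,interpolation=cv2.INTER_CUBIC))
E
```

```text
321.1 287.6 r 8.5 A 195.0 [ 0.467 -0.031  0.02 ]
377.7 287.5 r 8.7 A 200.5 [ 0.47  -0.196  0.02 ]
348.7 284.6 r 8.5 A 197.5 [ 0.477 -0.111  0.02 ]
347.2 251.6 r 6.1 A 103.0 [ 0.573 -0.106  0.02 ]
380.6 248.1 r 6.2 A 101.0 [ 0.585 -0.203  0.02 ]
324.2 246.5 r 8.7 A 196.0 [ 0.587 -0.038  0.02 ]
348.5 220.2 r 6.0 A 97.5 [ 0.665 -0.109  0.02 ]
318.5 219.7 r 8.7 A 199.0 [ 0.665 -0.02   0.02 ]
376.3 217.7 r 13.7 A 341.5 [ 0.674 -0.19   0.02 ]
```

View pics/nuts.png

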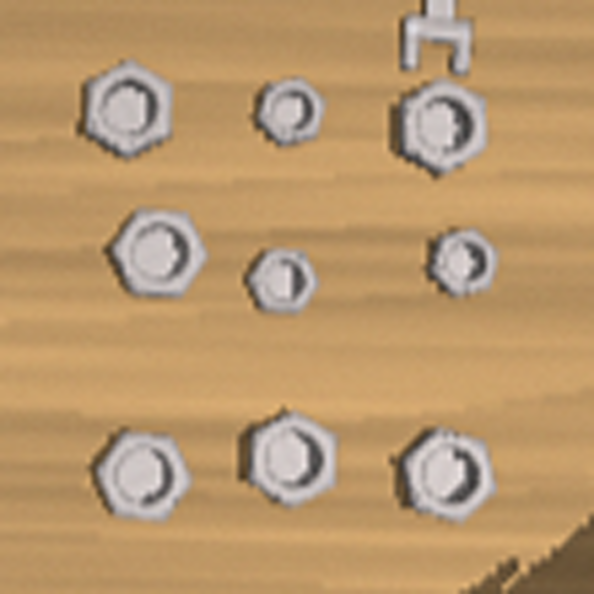

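View pics/nuts_s.png

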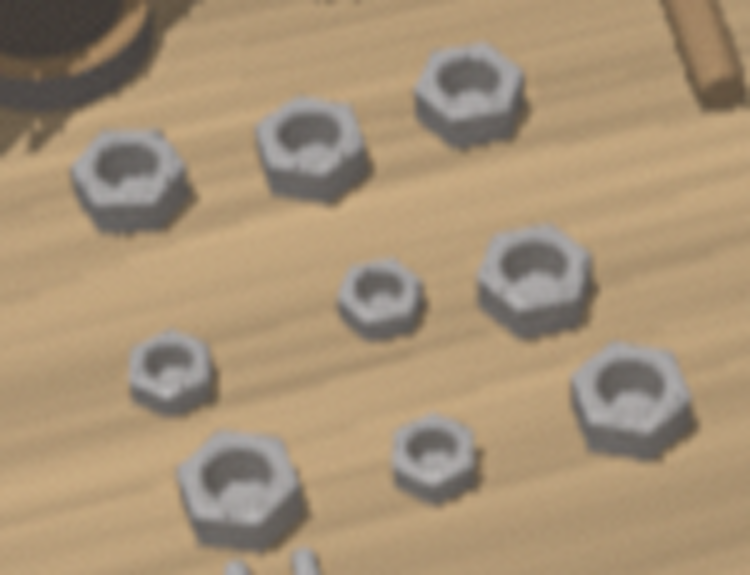

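View pics/tum.png

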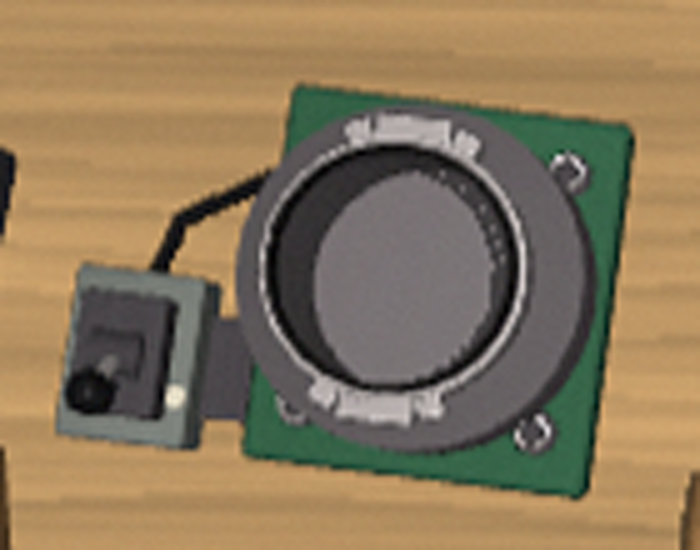

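```bash
cat >> h.py <<'E'
def nuts(c,box=(300,400,205,300),amin=140,amax=280,cut=True,S=6):
    im=c["img"];x0,x1,y0,y1=box
    big=cv2.resize(im[y0:y1,x0:x1],None,fx=S,fy=S,interpolation=cv2.INTER_CUBIC)
    hsv=cv2.cvtColor(big,cv2.COLOR_BGR2HSV)
    m=((hsv[...,1]<40)&(hsv[...,2]>120)).astype(np.uint8)
    m=cv2.morphologyEx(m,cv2.MORPH_OPEN,np.ones((7,7)))
    cs,_=cv2.findContours(m,cv2.RETR_EXTERNAL,cv2.CHAIN_APPROX_NONE);out=[]
    for k in cs:
        h=cv2.convexHull(k);A=cv2.contourArea(h)/S/S
        if A<60: continue
        f=np.zeros_like(m);cv2.fillPoly(f,[h],1);vs,us=np.nonzero(f)
        P=np.array([ray(c,(u+.5)/S-.5+x0,(v+.5)/S-.5+y0,.024)[:2] for u,v in zip(us[::7],vs[::7])])
        ctr=P.mean(0);d=P-ctr;z=d[:,0]+1j*d[:,1]
        ang=np.degrees(np.angle((z**6).sum()))/6
        out.append((ctr,ang,A));M=ctr
        print("px",np.round(proj(c,[*ctr,.024]),1),"ctr",np.round(ctr,4),"corner",round(ang,1),"flatnormals",round((ang+30+30)%60-30,1),"A",round(A),"eqflat",round(2*np.sqrt(A/ (2*np.sqrt(3)))*2.92,1))
    return out
E
python3 - <<'E'
from h import *
c=capture("top");im=c["img"];nuts(c)
S=6
def crop(x0,x1,y0,y1): return cv2.resize(im[y0:y1,x0:x1],None,fx=S,fy=S,interpolation=cv2.INTER_CUBIC)
# green base
b=crop(180,275,190,285);h=cv2.cvtColor(b,cv2.COLOR_BGR2HSV)
g=((h[...,0]>60)&(h[...,0]<90)&(h[...,1]>100)).astype(np.uint8)
ks,_=cv2.findContours(g,cv2.RETR_EXTERNAL,cv2.CHAIN_APPROX_NONE);k=cv2.convexHull(max(ks,key=cv2.contourArea))
q=cv2.approxPolyDP(k,15,True)[:,0]/S-.5+[180,190]
print("base corners");P=np.array([ray(c,*p,.038) for p in q]);print(q.round(1).tolist(),P.round(3).tolist(),P.mean(0))
# lid disc and bar
b=crop(400,475,240,320);h=cv2.cvtColor(b,cv2.COLOR_BGR2HSV)
m=((h[...,1]<40)&(h[...,2]>100)).astype(np.uint8);k=(h[...,2]<50).astype(np.uint8)
cv2.imwrite("pics/lid.png",b)
k=cv2.morphologyEx(k,cv2.MORPH_OPEN,np.ones((9,9)))
for cc in cv2.findContours(k,cv2.RETR_EXTERNAL,cv2.CHAIN_APPROX_NONE)[0]:
    r=cv2.minAreaRect(cc)
    if r[1][0]*r[1][1]>1500: print("dark",r, np.array(r[0])/S-.5+[400,240])
E
```

```text
px [321.2 287.7] ctr [ 0.4664 -0.0316] corner 26.3 flatnormals -3.7 A 206 eqflat 45.1
px [377.9 287.6] ctr [ 0.4697 -0.1959] corner 14.8 flatnormals -15.2 A 206 eqflat 45.0
px [348.8 284.6] ctr [ 0.4768 -0.1117] corner -0.8 flatnormals 29.2 A 206 eqflat 45.0
px [347.1 251.6] ctr [ 0.5726 -0.1052] corner 27.1 flatnormals -2.9 A 109 eqflat 32.7
px [380.7 248.2] ctr [ 0.5843 -0.2033] corner -15.3 flatnormals 14.7 A 105 eqflat 32.2
px [324.1 246.5] ctr [ 0.5863 -0.0382] corner 26.4 flatnormals -3.6 A 204 eqflat 44.8
px [377.1 222.8] ctr [ 0.6586 -0.192 ] corner 3.2 flatnormals -26.8 A 199 eqflat 44.3
px [348.6 220.2] ctr [ 0.6647 -0.1084] corner -15.6 flatnormals 14.4 A 105 eqflat 32.2
px [318.5 219.7] ctr [ 0.6645 -0.0203] corner -1.5 flatnormals 28.5 A 206 eqflat 45.0
px [375.6 208.6] ctr [ 0.7004 -0.1872] corner -1.2 flatnormals 28.8 A 96 eqflat 30.8
base corners
[[264.8, 205.3], [255.7, 278.3], [188.7, 269.7], [190.3, 253.2], [234.2, 201.7]] [[0.702, 0.136, 0.038], [0.49, 0.157, 0.038], [0.511, 0.35, 0.038], [0.559, 0.347, 0.038], [0.711, 0.225, 0.038]] [0.59460825 0.24303316 0.038     ]
dark ((241.2277374267578, 238.22024536132812), (176.5864715576172, 88.8161392211914), 84.14398956298828) [439.7046229  279.20337423]
```

View pics/lid.png

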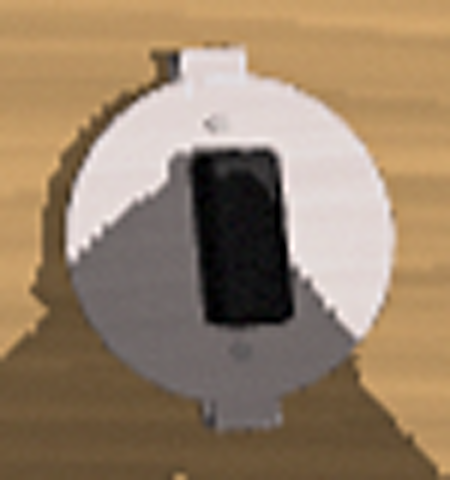

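Run:
```python
from h import *
c=capture("top");im=c["img"];S=6
x0,y0=150,180
b=cv2.resize(im[y0:290,x0:280],None,fx=S,fy=S,interpolation=cv2.INTER_CUBIC)
h=cv2.cvtColor(b,cv2.COLOR_BGR2HSV)
vs,us=np.nonzero((h[...,1]<45)&(h[...,2]>135))
P=np.array([ray(c,(u+.5)/S-.5+x0,(v+.5)/S-.5+y0,.175)[:2] for u,v in zip(us[::3],vs[::3])])
ctr=np.array([.6,.245])
for i in range(12):
    d=np.linalg.norm(P-ctr,axis=1);s=(d>.060)&(d<.0735)
    A=np.c_[2*P[s],np.ones(s.sum())];x=np.linalg.lstsq(A,(P[s]**2).sum(1),rcond=None)[0]
    ctr=x[:2];r=np.sqrt(x[2]+ctr@ctr)
print("rim",ctr,r,s.sum(), proj(c,[*ctr,.175]))
P2=P-ctr;d=np.linalg.norm(P2,axis=1);t=P2[(d>.073)&(d<.085)]
for sg in(1,-1):
    q=t[t[:,0]*sg>0];m=q.mean(0);print("tab",m,np.degrees(np.arctan2(m[1],m[0])),len(q))
m=(h[...,2]<40).astype(np.uint8)
for k in cv2.findContours(m,cv2.RETR_EXTERNAL,cv2.CHAIN_APPROX_NONE)[0]:
    A=cv2.contourArea(k)/S/S
    if 15<A<150:
        (u,v),r=cv2.minEnclosingCircle(k);u=(u+.5)/S-.5+x0;v=(v+.5)/S-.5+y0;print("dark",u,v,A,r/S,ray(c,u,v,.111))
def tum(p,yaw): 
    a=np.radians(yaw);return ctr+np.array([[np.cos(a),-np.sin(a)],[np.sin(a),np.cos(a)]])@np.array(p)
for yaw in(-5,-6,-7): print("pred ball off",yaw,tum([-.084,.168],yaw))
# box in scene/top view; lid
x0,y0=400,240
b=cv2.resize(im[240:320,400:475],None,fx=S,fy=S,interpolation=cv2.INTER_CUBIC)
# bar top rectangle corners read off crop: (192,150),(277,148),(294,322),(205,327)
for z in(.072,):
  Q=np.array([ray(c,(u+.5)/S-.5+x0,(v+.5)/S-.5+y0,z) for u,v in((192,150),(277,148),(294,322),(205,327))]);print("bar",Q.mean(0).round(4),[round(np.linalg.norm(Q[i]-Q[(i+1)%4]),4) for i in range(4)]);dd=Q[0]+Q[1]-Q[2]-Q[3];print(np.degrees(np.arctan2(dd[1],dd[0])))
# disc: outline points at z=.030 top of disc
```

```text
rim [0.60649906 0.24413746] 0.0694634042087731 2988 [217.93497516 233.02877742]
tab [ 0.0733902  -0.01002075] -7.775125072842182 857
tab [-0.07431558  0.00549531] 175.77092572106918 967
dark 157.9653148651123 258.0762074788411 66.91666666666667 5.222081184387207 [0.54036082 0.41727992 0.111     ]
dark 172.16666666666666 251.91666666666669 27.26388888888889 11.467664082845053 [0.55791859 0.3792405  0.111     ]
dark 181.08333333333334 224.25 60.47222222222222 14.107737223307291 [0.63446867 0.3578142  0.111     ]
pred ball off -5 [0.53746087 0.41881925]
pred ball off -6 [0.54052    0.41999753]
pred ball off -7 [0.54359923 0.42112224]
bar [ 0.4973 -0.3647  0.072 ] [np.float64(0.0401), np.float64(0.0817), np.float64(0.0419), np.float64(0.0829)]
4.89076021524096
```

Run:
```python
from h import *
go(.4697,-.1959,.12,-15)
go(.4697,-.1959,.12,45)
go(.4697,-.1959,.12,-75)
```

```text
tcp [ 0.2836 -0.6124  0.2262] jaw 114.9 j6 -16.5 w 0.0877 F [-0.5  0.   0.1] t 0.3
 shift now-frame [ 0.1064 -0.3439  0.2996] spin -0.875 shift after spin [ 0.1064 -0.4504 -0.072 ]
tcp [ 0.2836 -0.6124  0.2262] jaw 114.9 j6 -16.5 w 0.0877 F [-0.5  0.   0.1] t 0.3
 shift now-frame [ 0.1064 -0.3439  0.2996] spin 1.219 shift after spin [0.1064 0.1628 0.4261]
tcp [ 0.2836 -0.6124  0.2262] jaw 114.9 j6 -16.5 w 0.0877 F [-0.5  0.   0.1] t 0.3
 shift now-frame [ 0.1064 -0.3439  0.2996] spin 0.172 shift after spin [ 0.1064 -0.2876  0.3541]
```

Request:
{"op": "play_rows", "data": {
  "series": [0,0,0,-0.125,0,0,0,-0.125,0,0,0,-0.125,0,0,0,-0.125,0,0,0,-0.125],
  "jaw": 76,
  "squeeze": 40
}}

```text
time_s: 0.72
tcp_pos: [0.2837, -0.6124, 0.2265]
eef_rot: [-37.7, 90.0, 113.3]
contact_force: [0.3, -0.0, 0.0]
gripper_width: 0.0675
```

Request:
{"op": "play_rows", "data": {
  "series": [0,0,0,-0.125,0,0,0,-0.125,0,-0.041,-0.006,0,0,-0.041,-0.006,0,0,-0.041,-0.006,0]
}}

```text
time_s: 1.13
tcp_pos: [0.3327, -0.4973, 0.2259]
eef_rot: [-26.5, 89.9, 138.4]
contact_force: [1.5, -0.2, -0.5]
gripper_width: 0.0665
```

Request:
{"op": "play_rows", "data": {
  "series": [0,-0.041,-0.007,0,0,-0.041,-0.007,0,0,-0.041,-0.007,0,0,-0.041,-0.007,0,0,-0.041,-0.007,0]
}}

```text
time_s: 1.55
tcp_pos: [0.4202, -0.3075, 0.2269]
eef_rot: [-179.9, 90.0, -14.9]
contact_force: [0.9, -0.6, -0.6]
gripper_width: 0.0667
```

Run:
```python
from h import *
go(.4697,-.1959,.12,-15)
```

```text
tcp [ 0.4202 -0.3075  0.2269] jaw 165.0 j6 -0.4 w 0.0667 F [ 0.9 -0.6 -0.6] t 1.6
 shift now-frame [ 0.1069 -0.1206 -0.0188] spin -0.0 shift after spin [ 0.1069 -0.1206 -0.0189]
```

Request:
{"op": "play_rows", "data": {
  "series": [0,-0.04,-0.006,0,0,-0.04,-0.006,0,0.04,-0.038,-0.006,0,0.04,0,0,0,0,0,0,0]
}}

```text
time_s: 1.97
tcp_pos: [0.4605, -0.2062, 0.1507]
eef_rot: [-2.2, 89.5, 162.8]
contact_force: [-2.4, -0.1, -2.0]
gripper_width: 0.0666
```

Run:
```python
from h import *
go(.4697,-.1959,.005,-15)
c=capture("top");nuts(c)
```

```text
tcp [ 0.4605 -0.2062  0.1507] jaw 165.1 j6 -12.9 w 0.0666 F [-2.4 -0.1 -2. ] t 2.0
 shift now-frame [ 0.1457 -0.0123 -0.0076] spin 0.001 shift after spin [ 0.1457 -0.0123 -0.0076]
px [347.1 251.6] ctr [ 0.5725 -0.1053] corner 27.1 flatnormals -2.9 A 109 eqflat 32.8
px [380.7 248.2] ctr [ 0.5844 -0.2033] corner -15.9 flatnormals 14.1 A 106 eqflat 32.3
px [324.1 246.5] ctr [ 0.5863 -0.0382] corner 26.7 flatnormals -3.3 A 205 eqflat 44.9
px [376.6 222.8] ctr [ 0.6585 -0.1906] corner 1.4 flatnormals -28.6 A 199 eqflat 44.3
px [348.5 220.2] ctr [ 0.6646 -0.1083] corner -17.0 flatnormals 13.0 A 106 eqflat 32.3
px [318.5 219.7] ctr [ 0.6644 -0.0204] corner -0.4 flatnormals 29.6 A 207 eqflat 45.2
px [375.6 208.6] ctr [ 0.7004 -0.1872] corner -1.2 flatnormals 28.8 A 96 eqflat 30.8
```

Run:
```python
from h import *
go(.4697,-.1959,.005,-15)
```

```text
tcp [ 0.4615 -0.2078  0.1539] jaw 165.1 j6 -12.9 w 0.0668 F [0.5 0.4 0.7] t 2.0
 shift now-frame [ 0.1489 -0.0137 -0.0059] spin 0.001 shift after spin [ 0.1489 -0.0137 -0.0059]
```

Request:
{"op": "play_rows", "data": {
  "series": [0.02,-0.0137,-0.006,0,0.04,0,0,0,0.04,0,0,0,0.025,0,0,0,0,0,0,0]
}}

```text
time_s: 2.43
tcp_pos: [0.4709, -0.1979, 0.0288]
eef_rot: [12.2, 89.6, 177.1]
contact_force: [-0.8, -0.1, 0.5]
gripper_width: 0.0667
```

Run:
```python
from h import *
capture("top");go(.4697,-.1959,.005,-15)
```

```text
tcp [ 0.4725 -0.1981  0.0313] jaw 164.9 j6 -14.3 w 0.0665 F [-0.2  0.2  0.2] t 2.5
 shift now-frame [ 0.0263 -0.0015  0.0032] spin -0.001 shift after spin [ 0.0263 -0.0015  0.0032]
```

Request:
{"op": "play_rows", "data": {
  "series": [0.013,-0.0015,0.003,0,0.013,0,0,0,0,0,0,0,0,0,0,0,0,0,0,0]
}}

```text
time_s: 2.9
tcp_pos: [0.4725, -0.1954, 0.0078]
eef_rot: [-173.3, 89.8, -8.3]
contact_force: [0.4, -0.4, 0.6]
gripper_width: 0.0665
```

Request:
{"op": "play_rows", "data": {
  "series": [0,0,0,0,0,0,0,0,0,0,0,0,0,0,0,0,0,0,0,0],
  "jaw": 30,
  "squeeze": 40
}}

```text
time_s: 3.32
tcp_pos: [0.4708, -0.195, 0.006]
eef_rot: [155.5, 90.0, -39.5]
contact_force: [-2.0, 2.3, 6.4]
gripper_width: 0.0457
```

Run:
```python
from h import *
go(.6065,.2441,.24,-15)
```

```text
tcp [ 0.4708 -0.195   0.006 ] jaw 165.0 j6 -14.6 w 0.0457 F [-2.   2.3  6.4] t 3.3
 shift now-frame [-0.234  -0.4592 -0.0174] spin -0.0 shift after spin [-0.234  -0.4592 -0.0175]
```

Request:
{"op": "play_rows", "data": {
  "series": [-0.04,0,0,0,-0.041,0,0,0,-0.041,0,0,0,-0.041,0,0,0,-0.041,0,0,0]
}}

```text
time_s: 3.73
tcp_pos: [0.4698, -0.1947, 0.2113]
eef_rot: [-10.1, 89.9, 154.9]
contact_force: [1.4, -0.5, -2.0]
gripper_width: 0.0459
```

Request:
{"op": "play_rows", "data": {
  "series": [-0.03,-0.02,0,0,0,-0.041,-0.002,0,0,-0.041,-0.002,0,0,-0.041,-0.002,0,0,-0.041,-0.002,0]
}}

```text
time_s: 4.15
tcp_pos: [0.5257, -0.0175, 0.2395]
eef_rot: [-47.0, 90.0, 118.0]
contact_force: [1.2, 0.1, -2.1]
gripper_width: 0.0458
```

Request:
{"op": "play_rows", "data": {
  "series": [0,-0.041,-0.002,0,0,-0.041,-0.002,0,0,-0.041,-0.002,0,0,-0.041,-0.002,0,0,-0.041,-0.002,0]
}}

```text
time_s: 4.57
tcp_pos: [0.5885, 0.1782, 0.2389]
eef_rot: [30.5, 89.9, -164.5]
contact_force: [0.8, -1.0, -1.4]
gripper_width: 0.0457
```

Run:
```python
from h import *
capture("top");go(.6065,.2441,.15,-15)
```

```text
tcp [0.5911 0.1842 0.238 ] jaw 165.2 j6 -50.2 w 0.0459 F [7.5 5.6 0.3] t 4.6
 shift now-frame [ 0.0881 -0.0618  0.0005] spin 0.003 shift after spin [ 0.0881 -0.0618  0.0007]
```

Request:
{"op": "play_rows", "data": {
  "series": [0,-0.039,0,0,0,-0.039,0,0,0.03,0,0,0,0.03,0,0,0,0.028,0,0,0]
}}

```text
time_s: 5.03
tcp_pos: [0.6082, 0.2521, 0.1492]
eef_rot: [29.6, 89.9, -165.4]
contact_force: [-0.3, -0.6, -3.1]
gripper_width: 0.046
```

Run:
```python
from h import *
capture("top");go(.6065,.2441,.15,-15)
```

```text
tcp [0.6051 0.2502 0.1426] jaw 164.9 j6 -54.4 w 0.0459 F [-2.4 -1.8 -9.8] t 5.1
 shift now-frame [-0.0074  0.0056 -0.0028] spin -0.001 shift after spin [-0.0074  0.0056 -0.0028]
```

Request:
{"op": "play_rows", "data": {
  "series": [0,0,0,0,0,0,0,0,0,0,0,0,0,0,0,0,-0.03,0,0,0],
  "jaw": 66
}}

```text
time_s: 5.5
tcp_pos: [0.6069, 0.2503, 0.1781]
eef_rot: [38.3, 89.6, -156.8]
contact_force: [0.1, -0.3, -1.1]
gripper_width: 0.0577
```

Request:
{"op": "play_rows", "data": {
  "series": [-0.03,0,0,0,-0.03,0,0,0,0,0.04,0,0,0,0.041,0,0,0,0.041,0,0]
}}

```text
time_s: 5.92
tcp_pos: [0.5775, 0.133, 0.244]
eef_rot: [-136.1, 89.8, 28.9]
contact_force: [0.2, -0.3, 0.7]
gripper_width: 0.058
```

Run:
```python
from h import *
c=capture("top");nuts(c);cv2.imwrite("pics/t1.png",cv2.resize(c["img"][150:350,130:430],None,fx=2.6,fy=2.6));go(.4664,-.0316,.02,-4)
```

```text
px [321.2 287.7] ctr [ 0.4664 -0.0317] corner 25.5 flatnormals -4.5 A 206 eqflat 45.1
px [348.8 284.6] ctr [ 0.4768 -0.1116] corner -1.6 flatnormals 28.4 A 206 eqflat 45.1
px [347.1 251.6] ctr [ 0.5725 -0.1054] corner 26.6 flatnormals -3.4 A 109 eqflat 32.7
px [380.7 248.2] ctr [ 0.5844 -0.2032] corner -15.8 flatnormals 14.2 A 106 eqflat 32.2
px [324.1 246.5] ctr [ 0.5863 -0.0381] corner 27.1 flatnormals -2.9 A 204 eqflat 44.9
px [377.1 222.8] ctr [ 0.6585 -0.1919] corner 2.3 flatnormals -27.7 A 200 eqflat 44.4
px [348.6 220.2] ctr [ 0.6647 -0.1084] corner -17.2 flatnormals 12.8 A 106 eqflat 32.3
px [318.5 219.7] ctr [ 0.6645 -0.0203] corner -1.8 flatnormals 28.2 A 206 eqflat 45.1
px [375.6 208.6] ctr [ 0.7005 -0.1872] corner -1.6 flatnormals 28.4 A 95 eqflat 30.6
tcp [0.5749 0.1271 0.2444] jaw 164.9 j6 -46.6 w 0.0583 F [-5.4 -3.7 -1.4] t 6.0
 shift now-frame [0.224  0.1818 0.0638] spin -0.194 shift after spin [0.224  0.1662 0.0976]
```

View pics/t1.png

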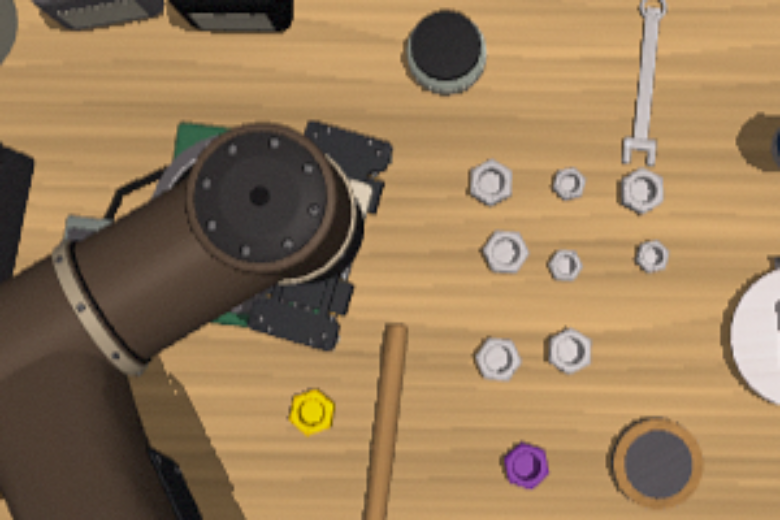

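Request:
{"op": "play_rows", "data": {
  "series": [0,0,0,-0.1,0,0,0,-0.094,0,0.034,0.02,0,0,0.034,0.02,0,0,0.034,0.02,0],
  "jaw": 76
}}

```text
time_s: 6.38
tcp_pos: [0.5102, 0.0351, 0.2429]
eef_rot: [-156.8, 89.9, 19.3]
contact_force: [1.0, -0.5, 0.8]
gripper_width: 0.0667
```

Request:
{"op": "play_rows", "data": {
  "series": [0,0.034,0.02,0,0.01,0.03,0.018,0,0.035,0,0,0,0.04,0,0,0,0.03,0,0,0]
}}

```text
time_s: 6.8
tcp_pos: [0.4685, -0.0258, 0.1269]
eef_rot: [-152.1, 89.7, 23.9]
contact_force: [0.2, 1.0, -0.6]
gripper_width: 0.0666
```

Run:
```python
from h import *
capture("top");capture("top");go(.4664,-.0316,.005,-4)
```

```text
tcp [ 0.4659 -0.0262  0.1242] jaw 176.0 j6 -24.9 w 0.0665 F [-1.1 -0.3 -0.4] t 6.9
 shift now-frame [ 0.1192  0.0052 -0.0014] spin 0.0 shift after spin [ 0.1192  0.0052 -0.0014]
```

Request:
{"op": "play_rows", "data": {
  "series": [0.02,0.005,-0.001,0,0.04,0,0,0,0.038,0,0,0,0.02,0,0,0,0,0,0,0]
}}

```text
time_s: 7.32
tcp_pos: [0.4686, -0.0305, 0.0072]
eef_rot: [24.4, 89.8, -159.5]
contact_force: [-0.2, -0.1, 0.4]
gripper_width: 0.0667
```

Run:
```python
from h import *
capture("top");go(.4664,-.0316,.005,-4)
```

```text
tcp [ 0.4699 -0.0302  0.0092] jaw 176.1 j6 -24.3 w 0.0664 F [-0.   0.1  0.7] t 7.4
 shift now-frame [0.0042 0.0016 0.0033] spin 0.003 shift after spin [0.0042 0.0016 0.0033]
```

Close and lift.

Request:
{"op": "play_rows", "data": {
  "series": [0.003,0.0015,0.003,0,0,0,0,0,0,0,0,0,0,0,0,0,0,0,0,0],
  "jaw": 30
}}

```text
time_s: 7.78
tcp_pos: [0.467, -0.0313, 0.0071]
eef_rot: [-160.5, 89.9, 15.6]
contact_force: [-2.5, 1.6, 9.7]
gripper_width: 0.0457
```

Request:
{"op": "play_rows", "data": {
  "series": [-0.03,0,0,0,-0.041,0,0,0,-0.041,0,0,0,-0.041,0,0,0,-0.041,0,0,0]
}}

```text
time_s: 8.2
tcp_pos: [0.4652, -0.0319, 0.2023]
eef_rot: [-142.2, 89.9, 33.9]
contact_force: [0.8, 0.4, -2.7]
gripper_width: 0.0452
```

Run:
```python
from h import *
capture("top");go(.6065,.2441,.24,-4)
```

```text
tcp [ 0.4696 -0.0316  0.2108] jaw 176.2 j6 -24.3 w 0.0459 F [4.8 0.3 7.3] t 8.2
 shift now-frame [-0.0272 -0.2843 -0.1187] spin 0.004 shift after spin [-0.0272 -0.2847 -0.1177]
```

Request:
{"op": "play_rows", "data": {
  "series": [-0.032,0,0,0,0,-0.0335,-0.015,0,0,-0.0335,-0.015,0,0,-0.0335,-0.015,0,0,-0.0335,-0.015,0]
}}

```text
time_s: 8.67
tcp_pos: [0.5352, 0.0993, 0.2323]
eef_rot: [-133.6, 89.9, 42.5]
contact_force: [0.0, -0.4, -1.6]
gripper_width: 0.0456
```

Request:
{"op": "play_rows", "data": {
  "series": [0,-0.0335,-0.015,0,0,-0.0335,-0.015,0,0,-0.0335,-0.015,0,0,-0.0335,-0.014,0,0,0,0,0]
}}

```text
time_s: 9.08
tcp_pos: [0.6049, 0.2326, 0.2301]
eef_rot: [-120.0, 90.0, 56.2]
contact_force: [1.1, -0.7, -2.7]
gripper_width: 0.0456
```

Run:
```python
from h import *
c=capture("top");go(.6065,.2441,.145,-4)
cv2.imwrite("pics/t2.png",capture("scene")["img"][100:340,300:600])
```

```text
tcp [0.6034 0.2303 0.23  ] jaw 176.2 j6 -41.9 w 0.0458 F [-0.1  0.1 -2.8] t 9.1
 shift now-frame [ 0.085  -0.014  -0.0023] spin 0.004 shift after spin [ 0.085  -0.014  -0.0022]
```

Request:
{"op": "play_rows", "data": {
  "series": [0.025,0.002,-0.002,0,0.03,0,0,0,0.028,0,0,0,0,0,0,0,0,0,0,0]
}}

```text
time_s: 9.6
tcp_pos: [0.6038, 0.2241, 0.1481]
eef_rot: [45.1, 89.8, -138.9]
contact_force: [-0.1, 0.4, -0.9]
gripper_width: 0.0458
```

Request:
{"op": "play_rows", "data": {
  "series": [0,0,0,0,0,0,0,0,0,0,0,0,0,0,0,0,-0.03,0,0,0],
  "jaw": 66
}}

```text
time_s: 10.02
tcp_pos: [0.602, 0.2243, 0.1742]
eef_rot: [27.5, 89.5, -156.5]
contact_force: [-0.8, 0.7, -1.6]
gripper_width: 0.0577
```

Request:
{"op": "play_rows", "data": {
  "series": [-0.035,0,0,0,-0.03,0,0,0,0,0.04,0,0,0,0.041,0,0,0,0.041,0,0],
  "jaw": 76
}}

```text
time_s: 10.43
tcp_pos: [0.5965, 0.1033, 0.2451]
eef_rot: [-149.3, 89.8, 26.9]
contact_force: [1.2, 0.1, -0.8]
gripper_width: 0.0665
```

Run:
```python
from h import *
c=capture("top");nuts(c);go(.5863,-.0381,.1,-3.5)
```

```text
px [348.8 284.6] ctr [ 0.4769 -0.1117] corner -1.6 flatnormals 28.4 A 206 eqflat 45.1
px [347.1 251.6] ctr [ 0.5725 -0.1053] corner 26.3 flatnormals -3.7 A 109 eqflat 32.8
px [380.7 248.2] ctr [ 0.5843 -0.2031] corner -15.4 flatnormals 14.6 A 106 eqflat 32.3
px [324.1 246.5] ctr [ 0.5863 -0.0379] corner 26.6 flatnormals -3.4 A 205 eqflat 44.9
px [376.7 222.8] ctr [ 0.6585 -0.191 ] corner 2.8 flatnormals -27.2 A 200 eqflat 44.3
px [348.6 220.2] ctr [ 0.6647 -0.1085] corner -16.6 flatnormals 13.4 A 106 eqflat 32.3
px [318.5 219.7] ctr [ 0.6644 -0.0203] corner -0.3 flatnormals 29.7 A 207 eqflat 45.1
px [375.6 208.6] ctr [ 0.7004 -0.1872] corner -1.7 flatnormals 28.3 A 96 eqflat 30.7
tcp [0.5951 0.097  0.2452] jaw 176.0 j6 -31.8 w 0.0669 F [-3.3 -3.  -0.9] t 10.5
 shift now-frame [ 0.1453  0.1354 -0.0004] spin -0.008 shift after spin [0.1453 0.1354 0.0007]
```

Run:
```python
from h import *
go(.6645,-.0203,.1,-31)
```

```text
tcp [0.5951 0.097  0.2452] jaw 176.0 j6 -31.8 w 0.0669 F [-3.3 -3.  -0.9] t 10.5
 shift now-frame [ 0.1453  0.1122 -0.0772] spin 0.472 shift after spin [ 0.1453  0.0649 -0.1197]
```

Request:
{"op": "play_rows", "data": {
  "series": [0,0,0,0.118,0,0,0,0.118,0,0,0,0.118,0,0,0,0.118,0,0.015,-0.03,0]
}}

```text
time_s: 10.9
tcp_pos: [0.6135, 0.0783, 0.2451]
eef_rot: [-103.1, 89.8, 45.5]
contact_force: [-0.1, -0.3, 0.8]
gripper_width: 0.0667
```

Request:
{"op": "play_rows", "data": {
  "series": [0,0.018,-0.03,0,0,0.018,-0.03,0,0.02,0.014,-0.03,0,0.04,0,0,0,0.04,0,0,0]
}}

```text
time_s: 11.32
tcp_pos: [0.668, -0.0154, 0.1444]
eef_rot: [-138.1, 89.7, 10.8]
contact_force: [-0.5, 1.7, -1.3]
gripper_width: 0.0667
```

Run:
```python
from h import *
capture("top");capture("top");go(.6645,-.0203,.005,-31)
```

```text
tcp [ 0.6619 -0.0147  0.1371] jaw 148.9 j6 -46.5 w 0.0667 F [-0.7 -0.7 -1.5] t 11.4
 shift now-frame [ 0.1321  0.0026 -0.0063] spin -0.001 shift after spin [ 0.1321  0.0026 -0.0063]
```

Request:
{"op": "play_rows", "data": {
  "series": [0.02,0.003,-0.004,0,0.04,0,0,0,0.04,0,0,0,0.025,0,0,0,0,0,0,0]
}}

```text
time_s: 11.83
tcp_pos: [0.6656, -0.0182, 0.0155]
eef_rot: [41.4, 89.6, -169.5]
contact_force: [-0.8, -0.5, -0.2]
gripper_width: 0.0666
```

Run:
```python
from h import *
capture("top");go(.6645,-.0203,.005,-31)
```

```text
tcp [ 0.6676 -0.0181  0.0185] jaw 149.1 j6 -46.1 w 0.0669 F [ 0.2 -0.2  1.6] t 11.9
 shift now-frame [0.0136 0.0034 0.0015] spin 0.002 shift after spin [0.0136 0.0034 0.0015]
```

Request:
{"op": "play_rows", "data": {
  "series": [0.012,0.003,0.001,0,0,0,0,0,0,0,0,0,0,0,0,0,0,0,0,0]
}}

```text
time_s: 12.3
tcp_pos: [0.6668, -0.02, 0.0088]
eef_rot: [-139.8, 89.8, 9.3]
contact_force: [0.1, -0.8, 0.8]
gripper_width: 0.067
```

Request:
{"op": "play_rows", "data": {
  "series": [0,0,0,0,0,0,0,0,0,0,0,0,0,0,0,0,0,0,0,0],
  "jaw": 30
}}

```text
time_s: 12.72
tcp_pos: [0.6655, -0.0204, 0.0067]
eef_rot: [152.7, 90.0, -58.2]
contact_force: [-0.5, 0.5, 2.9]
gripper_width: 0.0457
```

Request:
{"op": "play_rows", "data": {
  "series": [-0.03,0,0,0,-0.041,0,0,0,-0.041,0,0,0,-0.041,0,0,0,-0.041,0,0,0]
}}

```text
time_s: 13.13
tcp_pos: [0.6647, -0.0205, 0.2019]
eef_rot: [32.5, 89.9, -178.4]
contact_force: [1.5, 0.4, -3.5]
gripper_width: 0.0455
```

Run:
```python
from h import *
capture("top");capture("top");go(.6065,.2441,.24,-31)
```

```text
tcp [ 0.6692 -0.0203  0.2089] jaw 149.1 j6 -45.9 w 0.0455 F [ 0.8  0.1 -1.7] t 13.2
 shift now-frame [-0.0316 -0.1949  0.1892] spin 0.002 shift after spin [-0.0316 -0.1946  0.1896]
```

Request:
{"op": "play_rows", "data": {
  "series": [-0.01,0,0,0.12,-0.01,0,0,0.12,-0.01,0,0,0.12,0,0,0,0.12,0,0,0,0.12]
}}

```text
time_s: 13.65
tcp_pos: [0.6654, -0.0203, 0.2305]
eef_rot: [-45.6, 90.0, 68.7]
contact_force: [-0.1, -0.3, -3.1]
gripper_width: 0.0454
```

Request:
{"op": "play_rows", "data": {
  "series": [0,0,0,0.12,0,0,0,0.12,0,0,0,0.12,0,0,0,0.07,0,0,0,0]
}}

```text
time_s: 14.07
tcp_pos: [0.6651, -0.0203, 0.2296]
eef_rot: [90.0, 89.9, 179.9]
contact_force: [0.2, 0.1, -2.1]
gripper_width: 0.0457
```

Run:
```python
from h import *
capture("top");go(.6065,.2441,.24)
```

```text
tcp [ 0.6651 -0.0204  0.2296] jaw 90.1 j6 -104.9 w 0.0456 F [ 0.3  0.4 -1.7] t 14.1
 shift now-frame [-0.0103  0.0581  0.2646] spin -0.0 shift after spin [-0.0103  0.0581  0.2646]
```

Request:
{"op": "play_rows", "data": {
  "series": [-0.004,0.006,0.038,0,-0.004,0.006,0.038,0,0,0.006,0.038,0,0,0.006,0.038,0,0,0.006,0.038,0]
}}

```text
time_s: 14.53
tcp_pos: [0.6347, 0.1711, 0.2383]
eef_rot: [71.4, 90.0, 161.6]
contact_force: [0.6, 0.3, -2.6]
gripper_width: 0.0455
```

Request:
{"op": "play_rows", "data": {
  "series": [0,0.006,0.038,0,0,0.006,0.036,0,0,0,0,0,0,0,0,0,0,0,0,0]
}}

```text
time_s: 14.95
tcp_pos: [0.6229, 0.2438, 0.238]
eef_rot: [125.7, 89.9, -144.1]
contact_force: [-0.3, 0.4, -1.7]
gripper_width: 0.0457
```

Run:
```python
from h import *
capture("top");go(.6065,.2441,.145)
```

```text
tcp [0.6232 0.2431 0.2382] jaw 90.1 j6 -127.9 w 0.0457 F [ 0.1 -0.1 -1.9] t 15.0
 shift now-frame [0.0932 0.0166 0.0011] spin -0.0 shift after spin [0.0932 0.0166 0.0011]
```

Request:
{"op": "play_rows", "data": {
  "series": [0.025,0.001,0.001,0,0.035,0,0,0,0.03,0,0,0,0,0,0,0,0,0,0,0]
}}

```text
time_s: 15.42
tcp_pos: [0.6219, 0.2427, 0.1475]
eef_rot: [133.2, 89.8, -136.8]
contact_force: [0.5, 0.3, -1.4]
gripper_width: 0.0455
```

Request:
{"op": "play_rows", "data": {
  "series": [0,0,0,0,0,0,0,0,0,0,0,0,0,0,0,0,-0.03,0,0,0],
  "jaw": 66
}}

```text
time_s: 15.83
tcp_pos: [0.6196, 0.2435, 0.1741]
eef_rot: [114.1, 89.6, -155.9]
contact_force: [-0.3, -0.9, -1.5]
gripper_width: 0.0581
```

Request:
{"op": "play_rows", "data": {
  "series": [-0.035,0,0,0,-0.03,0,0,0,0,0,-0.04,0,0,0,-0.041,0,0,0,-0.041,0]
}}

```text
time_s: 16.25
tcp_pos: [0.6225, 0.1222, 0.2454]
eef_rot: [-63.7, 89.8, 26.5]
contact_force: [1.3, -1.0, -0.2]
gripper_width: 0.0577
```

Request:
{"op": "play_rows", "data": {
  "series": [0,0,-0.041,-0.05,0,0,-0.041,0,0,0,-0.041,0,0,0,-0.041,0,0,0,0,0],
  "jaw": 73
}}

```text
time_s: 16.67
tcp_pos: [0.6285, -0.0472, 0.2448]
eef_rot: [-125.9, 89.9, -33.3]
contact_force: [0.0, 1.4, 0.5]
gripper_width: 0.0639
```

Run:
```python
from h import *
c=capture("top");nuts(c);go(.6585,-.1915,.13,93)
cv2.imwrite("pics/t3.png",cv2.resize(c["img"][150:350,130:430],None,fx=2.6,fy=2.6))
```

```text
px [348.8 284.6] ctr [ 0.4768 -0.1115] corner -1.2 flatnormals 28.8 A 207 eqflat 45.1
px [347.1 251.6] ctr [ 0.5725 -0.1052] corner 27.0 flatnormals -3.0 A 109 eqflat 32.8
px [380.7 248.2] ctr [ 0.5843 -0.2032] corner -15.1 flatnormals 14.9 A 106 eqflat 32.3
px [324.1 247. ] ctr [ 0.5847 -0.0382] corner 26.9 flatnormals -3.1 A 190 eqflat 43.3
px [378.5 222.8] ctr [ 0.6587 -0.1961] corner -28.2 flatnormals 1.8 A 151 eqflat 38.5
tcp [ 0.6287 -0.0448  0.2446] jaw 92.7 j6 -101.0 w 0.0639 F [-0.   0.5  0.1] t 16.7
 shift now-frame [ 0.1147 -0.0228 -0.1479] spin -0.006 shift after spin [ 0.1147 -0.022  -0.148 ]
```

View pics/t3.png

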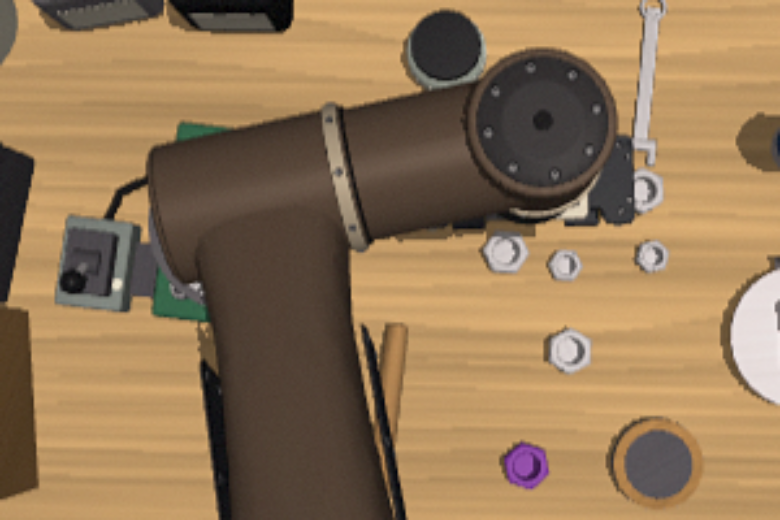

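Request:
{"op": "play_rows", "data": {
  "series": [0,-0.006,-0.037,0,0,-0.006,-0.037,0,0,-0.005,-0.037,0,0.02,-0.004,-0.037,0,0.04,0,0,0]
}}

```text
time_s: 17.13
tcp_pos: [0.6611, -0.1927, 0.1891]
eef_rot: [-108.6, 89.4, -15.8]
contact_force: [2.2, 1.7, -1.0]
gripper_width: 0.064
```

Request:
{"op": "play_rows", "data": {
  "series": [0.04,0,0,0,0.03,0,0,0,0.02,0,0,0,0,0,0,0,0,0,0,0]
}}

```text
time_s: 17.55
tcp_pos: [0.6572, -0.1868, 0.0937]
eef_rot: [101.8, 89.9, -165.2]
contact_force: [0.1, -0.8, 1.5]
gripper_width: 0.0635
```

Run:
```python
from h import *
c=capture("top");go(.6585,-.1915,.006,93)
```

```text
tcp [ 0.6583 -0.187   0.0954] jaw 93.0 j6 -87.5 w 0.0642 F [1.4 0.1 1.1] t 17.6
 shift now-frame [ 0.0894  0.0001 -0.0045] spin -0.0 shift after spin [ 0.0894  0.0001 -0.0045]
```

Request:
{"op": "play_rows", "data": {
  "series": [0.01,0.001,-0.004,0,0.035,0,0,0,0.028,0,0,0,0.012,0,0,0,0,0,0,0]
}}

```text
time_s: 18.02
tcp_pos: [0.6549, -0.1914, 0.0067]
eef_rot: [82.0, 89.8, 174.9]
contact_force: [0.2, 1.1, 0.4]
gripper_width: 0.0639
```

Run:
```python
from h import *
c=capture("top");go(.6585,-.1915,.006,93)
```

```text
tcp [ 0.6562 -0.1916  0.0088] jaw 92.9 j6 -87.1 w 0.0642 F [1.2 0.5 1.6] t 18.1
 shift now-frame [ 0.0028 -0.0023 -0.    ] spin -0.001 shift after spin [ 0.0028 -0.0023 -0.    ]
```

Request:
{"op": "play_rows", "data": {
  "series": [0.002,-0.002,0,0,0,0,0,0,0,0,0,0,0,0,0,0,0,0,0,0],
  "jaw": 30
}}

```text
time_s: 18.48
tcp_pos: [0.6594, -0.1914, 0.0084]
eef_rot: [-98.6, 89.9, -5.7]
contact_force: [-0.3, 1.2, 6.6]
gripper_width: 0.0458
```

Request:
{"op": "play_rows", "data": {
  "series": [-0.03,0,0,0,-0.041,0,0,0,-0.041,0,0,0,-0.041,0,0,0,-0.041,0,0,0]
}}

```text
time_s: 18.9
tcp_pos: [0.6575, -0.1913, 0.2027]
eef_rot: [58.8, 90.0, 151.7]
contact_force: [0.4, -0.0, -2.2]
gripper_width: 0.046
```

Request:
{"op": "play_rows", "data": {
  "series": [-0.03,0,0,0,-0.01,0,0.03,0,0,0.005,0.04,0,0,0.005,0.04,0,0,0.005,0.04,0]
}}

```text
time_s: 19.32
tcp_pos: [0.6347, -0.0412, 0.2409]
eef_rot: [8.8, 90.0, 101.6]
contact_force: [0.9, 0.1, -1.8]
gripper_width: 0.0456
```

Run:
```python
from h import *
capture("top");go(.6065,.2441,.24)
```

```text
tcp [ 0.6339 -0.0349  0.2409] jaw 93.0 j6 -101.3 w 0.0453 F [-3.1  2.1 -3.7] t 19.4
 shift now-frame [0.0017 0.0127 0.28  ] spin -0.0 shift after spin [0.0017 0.0127 0.28  ]
```

Request:
{"op": "play_rows", "data": {
  "series": [0,0.004,0.04,0,0,0.004,0.04,0,0,0.004,0.04,0,0,0.004,0.04,0,0,0.004,0.04,0]
}}

```text
time_s: 19.78
tcp_pos: [0.6045, 0.1579, 0.2408]
eef_rot: [64.7, 90.0, 157.6]
contact_force: [0.8, -0.8, -2.4]
gripper_width: 0.0455
```

Request:
{"op": "play_rows", "data": {
  "series": [0,0.004,0.04,0,0,0.004,0.037,0,0,0,0,0,0,0,0,0,0,0,0,0]
}}

```text
time_s: 20.2
tcp_pos: [0.5931, 0.2329, 0.2405]
eef_rot: [115.2, 89.9, -151.8]
contact_force: [-0.6, -0.7, -2.0]
gripper_width: 0.0455
```

Run:
```python
from h import *
capture("top");go(.6065,.2441,.145)
c=capture("scene");cv2.imwrite("pics/s4.png",cv2.resize(c["img"][100:340,340:560],None,fx=2.5,fy=2.5))
```

```text
tcp [0.5934 0.2322 0.2406] jaw 92.9 j6 -126.0 w 0.0457 F [-0.2  0.4 -1.6] t 20.2
 shift now-frame [ 0.0956 -0.0137  0.0112] spin -0.0 shift after spin [ 0.0956 -0.0137  0.0112]
```

View pics/s4.png

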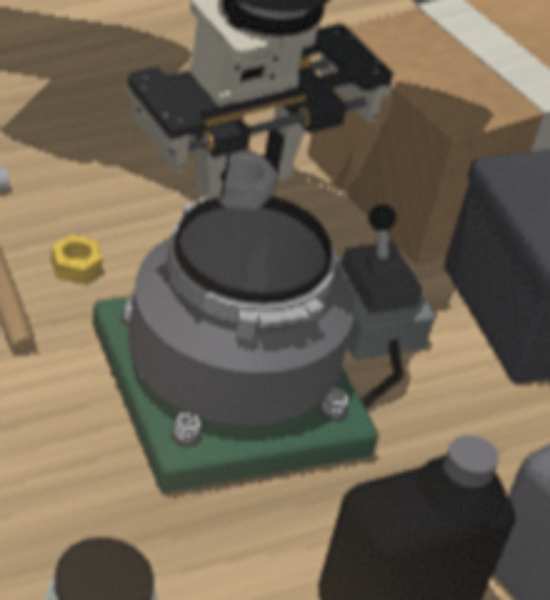

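Request:
{"op": "play_rows", "data": {
  "series": [0.005,0.003,0.011,0,0.03,0,0,0,0.035,0,0,0,0.022,0,0,0,0,0,0,0]
}}

```text
time_s: 20.72
tcp_pos: [0.5872, 0.2413, 0.1432]
eef_rot: [115.9, 89.5, -151.3]
contact_force: [-2.1, -1.0, -2.4]
gripper_width: 0.0457
```

Request:
{"op": "play_rows", "data": {
  "series": [0,0,0,0,0,0,0,0,0,0,0,0,0,0,0,0,-0.03,0,0,0],
  "jaw": 66
}}

```text
time_s: 21.13
tcp_pos: [0.5877, 0.2425, 0.175]
eef_rot: [112.0, 89.6, -155.1]
contact_force: [-0.9, 0.7, -1.3]
gripper_width: 0.0575
```

Request:
{"op": "play_rows", "data": {
  "series": [-0.035,0,0,0,-0.03,0,0,0,0,0,-0.04,0,0,0,-0.041,0,0,0,-0.041,0]
}}

```text
time_s: 21.55
tcp_pos: [0.5966, 0.1214, 0.246]
eef_rot: [-65.2, 89.8, 27.9]
contact_force: [1.6, -0.1, 0.0]
gripper_width: 0.058
```

Run:
```python
from h import *
c=capture("top");nuts(c)
for a in(89,-4,-64): go(.5863,-.0381,.13,a)
for a in(89,): go(.477,-.1115,.13,a)
s=capture("scene");cv2.imwrite("pics/s5.png",cv2.resize(np.vstack([c["img"][180:290,150:350],s["img"][150:260,360:560]]),None,fx=2.7,fy=2.7))
```

```text
px [348.9 284.6] ctr [ 0.4768 -0.1117] corner -1.1 flatnormals 28.9 A 206 eqflat 45.0
px [347.2 251.6] ctr [ 0.5725 -0.1055] corner 25.6 flatnormals -4.4 A 109 eqflat 32.7
px [380.6 248.2] ctr [ 0.5843 -0.2031] corner -16.4 flatnormals 13.6 A 106 eqflat 32.3
px [324.1 246.4] ctr [ 0.5863 -0.0382] corner 28.2 flatnormals -1.8 A 205 eqflat 44.9
px [348.6 220.2] ctr [ 0.6647 -0.1085] corner -16.0 flatnormals 14.0 A 106 eqflat 32.3
px [375.7 208.6] ctr [ 0.7004 -0.1874] corner -1.7 flatnormals 28.3 A 96 eqflat 30.8
tcp [0.596  0.115  0.2461] jaw 92.8 j6 -116.6 w 0.0578 F [-2.1 -3.5 -0.7] t 21.6
 shift now-frame [ 0.116   0.0175 -0.1524] spin 0.067 shift after spin [ 0.116   0.0073 -0.1533]
tcp [0.596  0.115  0.2461] jaw 92.8 j6 -116.6 w 0.0578 F [-2.1 -3.5 -0.7] t 21.6
 shift now-frame [ 0.116   0.0175 -0.1524] spin -1.452 shift after spin [ 0.116   0.1534 -0.0007]
tcp [0.596  0.115  0.2461] jaw 92.8 j6 -116.6 w 0.0578 F [-2.1 -3.5 -0.7] t 21.6
 shift now-frame [ 0.116   0.0175 -0.1524] spin -0.404 shift after spin [ 0.116   0.0761 -0.1333]
tcp [0.596  0.115  0.2461] jaw 92.8 j6 -116.6 w 0.0578 F [-2.1 -3.5 -0.7] t 21.6
 shift now-frame [ 0.1158  0.1303 -0.2203] spin 0.067 shift after spin [ 0.1158  0.1153 -0.2286]
```

View pics/s5.png

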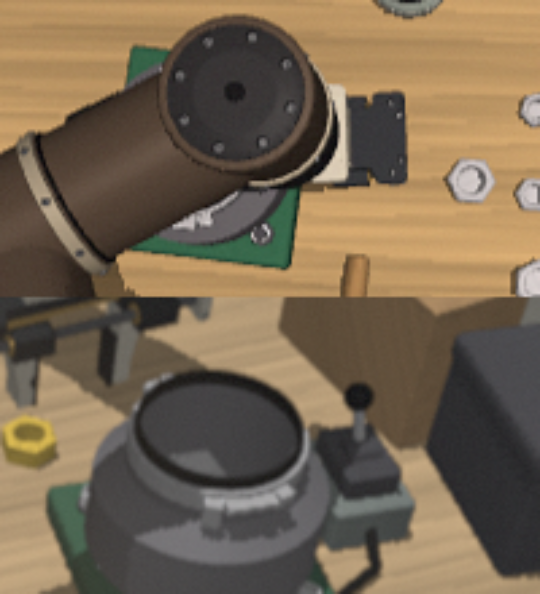

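Request:
{"op": "play_rows", "data": {
  "series": [0,0,0,-0.101,0,0,0,-0.101,0,0,0,-0.101,0,0,0,-0.101,0,0.016,-0.03,0],
  "jaw": 74
}}

```text
time_s: 22.07
tcp_pos: [0.5961, 0.0912, 0.2449]
eef_rot: [-86.0, 89.8, 30.6]
contact_force: [0.7, -0.9, 0.1]
gripper_width: 0.0647
```

Request:
{"op": "play_rows", "data": {
  "series": [0,0.02,-0.035,0,0,0.02,-0.035,0,0.025,0.02,-0.03,0,0.04,0,0,0,0.02,0,0,0]
}}

```text
time_s: 22.48
tcp_pos: [0.5842, -0.0284, 0.1585]
eef_rot: [-25.1, 89.9, 90.7]
contact_force: [-0.2, 0.6, -1.3]
gripper_width: 0.0654
```

Run:
```python
from h import *
capture("top");capture("top");go(.5863,-.0381,.006,-64)
```

```text
tcp [ 0.5833 -0.0274  0.1576] jaw 116.0 j6 -80.5 w 0.065 F [-0.7  0.3  0.1] t 22.6
 shift now-frame [ 0.1516  0.0013 -0.0112] spin -0.001 shift after spin [ 0.1516  0.0013 -0.0112]
```

Request:
{"op": "play_rows", "data": {
  "series": [0.02,0.002,-0.011,0,0.041,0,0,0,0.041,0,0,0,0.035,0,0,0,0.01,0,0,0]
}}

```text
time_s: 23.0
tcp_pos: [0.5871, -0.037, 0.0103]
eef_rot: [73.6, 89.8, -170.3]
contact_force: [-1.3, 0.2, 0.3]
gripper_width: 0.0651
```

Run:
```python
from h import *
capture("top");capture("top");go(.5863,-.0381,.006,-64)
```

```text
tcp [ 0.5886 -0.037   0.013 ] jaw 116.1 j6 -79.3 w 0.0648 F [-0.1 -0.3  0.5] t 23.1
 shift now-frame [ 0.007   0.0025 -0.    ] spin 0.002 shift after spin [ 0.007   0.0025 -0.    ]
```

Request:
{"op": "play_rows", "data": {
  "series": [0.006,0.002,0,0,0,0,0,0,0,0,0,0,0,0,0,0,0,0,0,0]
}}

```text
time_s: 23.52
tcp_pos: [0.5874, -0.038, 0.0084]
eef_rot: [-104.0, 89.9, 12.1]
contact_force: [-0.9, 0.2, 0.4]
gripper_width: 0.0649
```

Request:
{"op": "play_rows", "data": {
  "series": [0,0,0,0,0,0,0,0,0,0,0,0,0,0,0,0,0,0,0,0],
  "jaw": 30
}}

```text
time_s: 23.93
tcp_pos: [0.5866, -0.0382, 0.0072]
eef_rot: [104.9, 90.0, -139.0]
contact_force: [0.3, 0.7, 1.3]
gripper_width: 0.0457
```

Request:
{"op": "play_rows", "data": {
  "series": [-0.03,0,0,0,-0.041,0,0,0,-0.041,0,0,0,-0.041,0,0,0,-0.041,0,0,0]
}}

```text
time_s: 24.35
tcp_pos: [0.5857, -0.0383, 0.2026]
eef_rot: [63.3, 89.9, 179.3]
contact_force: [1.1, -0.4, -3.3]
gripper_width: 0.0458
```

Request:
{"op": "play_rows", "data": {
  "series": [-0.03,0,0,0,-0.007,0,0,0,0,0,0,0,0,0,0,0,0,0,0,0]
}}

```text
time_s: 24.77
tcp_pos: [0.5854, -0.0382, 0.2358]
eef_rot: [66.4, 89.8, -177.5]
contact_force: [-0.2, 0.5, -2.2]
gripper_width: 0.0455
```

Run:
```python
from h import *
capture("top");go(.6065,.2441,.24)
```

```text
tcp [ 0.5854 -0.0383  0.2356] jaw 116.0 j6 -79.3 w 0.0454 F [-0.1 -0.  -2.9] t 24.8
 shift now-frame [-0.0046 -0.1429  0.2444] spin -0.0 shift after spin [-0.0046 -0.1429  0.2444]
```

Run:
```python
from h import *
c=capture("top")
a=cv2.resize(c["img"][195:275,180:260],None,fx=7,fy=7,interpolation=cv2.INTER_CUBIC)
cv2.imwrite("pics/bowl.png",cv2.convertScaleAbs(a,alpha=1.6))
```

```text
(no output)
```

View pics/bowl.png

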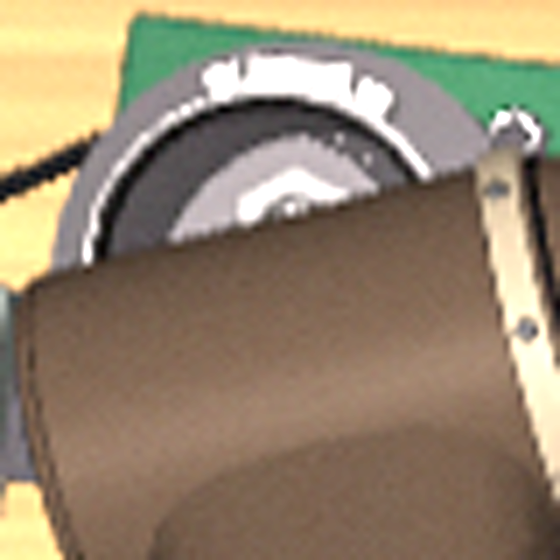

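Request:
{"op": "play_rows", "data": {
  "series": [-0.004,-0.019,0.031,0,0,-0.019,0.031,0,0,-0.019,0.031,0,0,-0.019,0.031,0,0,-0.019,0.031,0]
}}

```text
time_s: 25.28
tcp_pos: [0.6033, 0.1442, 0.2405]
eef_rot: [91.3, 89.9, -152.7]
contact_force: [0.5, -0.3, -2.7]
gripper_width: 0.0457
```

Request:
{"op": "play_rows", "data": {
  "series": [0,-0.019,0.031,0,0,-0.019,0.031,0,0,-0.017,0.029,0,0,0,0,0,0,0,0,0]
}}

```text
time_s: 25.7
tcp_pos: [0.6126, 0.2504, 0.2395]
eef_rot: [99.3, 89.8, -144.5]
contact_force: [0.3, 0.3, -2.8]
gripper_width: 0.0456
```

Run:
```python
from h import *
capture("top");go(.6065,.2441,.145)
```

```text
tcp [0.6126 0.2491 0.24  ] jaw 116.1 j6 -102.8 w 0.0458 F [-0.7 -0.8 -1.8] t 25.8
 shift now-frame [ 0.0951  0.0074 -0.0018] spin -0.0 shift after spin [ 0.0951  0.0074 -0.0018]
```

Request:
{"op": "play_rows", "data": {
  "series": [0.025,0,-0.002,0,0.035,0,0,0,0.032,0,0,0,0,0,0,0,0,0,0,0]
}}

```text
time_s: 26.17
tcp_pos: [0.6133, 0.245, 0.1487]
eef_rot: [106.3, 89.7, -137.7]
contact_force: [1.1, -0.4, -1.8]
gripper_width: 0.0458
```

Request:
{"op": "play_rows", "data": {
  "series": [0,0,0,0,0,0,0,0,0,0,0,0,0,0,0,0,-0.03,0,0,0],
  "jaw": 66
}}

```text
time_s: 26.58
tcp_pos: [0.6115, 0.2458, 0.1758]
eef_rot: [88.3, 89.6, -155.7]
contact_force: [-0.2, -1.3, -1.1]
gripper_width: 0.0577
```

Request:
{"op": "play_rows", "data": {
  "series": [-0.035,0,0,0,-0.03,0,0,0,0,0.02,-0.036,0,0,0.02,-0.036,0,0,0.02,-0.036,0]
}}

```text
time_s: 27.0
tcp_pos: [0.6077, 0.123, 0.2468]
eef_rot: [-88.2, 89.8, 28.0]
contact_force: [0.9, -0.3, -0.9]
gripper_width: 0.058
```

Run:
```python
from h import *
capture("top");
for a in (89,-31,29):go(.4768,-.1115,.13,a)
```

```text
tcp [0.6065 0.1167 0.247 ] jaw 116.0 j6 -93.0 w 0.0577 F [-3.5 -2.8 -1.6] t 27.1
 shift now-frame [ 0.1169  0.2167 -0.1482] spin 0.471 shift after spin [ 0.1169  0.1259 -0.2304]
tcp [0.6065 0.1167 0.247 ] jaw 116.0 j6 -93.0 w 0.0577 F [-3.5 -2.8 -1.6] t 27.1
 shift now-frame [ 0.1169  0.2167 -0.1482] spin -0.576 shift after spin [ 0.1169  0.2625 -0.0062]
tcp [0.6065 0.1167 0.247 ] jaw 116.0 j6 -93.0 w 0.0577 F [-3.5 -2.8 -1.6] t 27.1
 shift now-frame [ 0.1169  0.2167 -0.1482] spin 1.518 shift after spin [ 0.1169 -0.1366 -0.2242]
```

Request:
{"op": "play_rows", "data": {
  "series": [0,0,0,-0.116,0,0,0,-0.116,0,0,0,-0.116,0,0,0,-0.116,0,0,0,-0.112],
  "jaw": 76
}}

```text
time_s: 27.47
tcp_pos: [0.6079, 0.1235, 0.2463]
eef_rot: [-125.7, 89.9, 23.7]
contact_force: [-1.2, -0.2, -1.3]
gripper_width: 0.0667
```

Request:
{"op": "play_rows", "data": {
  "series": [0,0.038,-0.001,0,0,0.038,-0.001,0,0,0.038,-0.001,0,0,0.038,-0.001,0,0,0.038,-0.001,0]
}}

```text
time_s: 27.88
tcp_pos: [0.5134, -0.0432, 0.2461]
eef_rot: [-139.3, 89.9, 9.8]
contact_force: [0.6, -0.2, 0.1]
gripper_width: 0.0666
```

Request:
{"op": "play_rows", "data": {
  "series": [0,0.038,-0.001,0,0.025,0.03,-0.001,0,0.04,0,0,0,0.04,0,0,0,0,0,0,0]
}}

```text
time_s: 28.3
tcp_pos: [0.4765, -0.102, 0.1349]
eef_rot: [28.0, 89.5, 176.9]
contact_force: [-0.4, 0.9, -1.1]
gripper_width: 0.0668
```

Run:
```python
from h import *
c=capture("top");nuts(c);go(.4768,-.1115,.006,-31)
a=cv2.resize(c["img"][195:275,180:260],None,fx=7,fy=7,interpolation=cv2.INTER_CUBIC)
cv2.imwrite("pics/bowl2.png",cv2.convertScaleAbs(a,alpha=1.6))
```

```text
px [347.8 250.3] ctr [ 0.5762 -0.1074] corner -17.6 flatnormals 12.4 A 76 eqflat 27.3
px [380.7 248.2] ctr [ 0.5843 -0.2033] corner -15.4 flatnormals 14.6 A 105 eqflat 32.2
px [348.6 220.2] ctr [ 0.6647 -0.1084] corner -15.6 flatnormals 14.4 A 106 eqflat 32.3
px [375.6 208.6] ctr [ 0.7003 -0.1873] corner -1.1 flatnormals 28.9 A 97 eqflat 30.9
tcp [ 0.4788 -0.1019  0.1384] jaw 149.0 j6 -42.0 w 0.0666 F [0.4 0.5 1.5] t 28.4
 shift now-frame [ 0.1324  0.0088 -0.0039] spin 0.0 shift after spin [ 0.1324  0.0088 -0.0039]
```

View pics/bowl2.png

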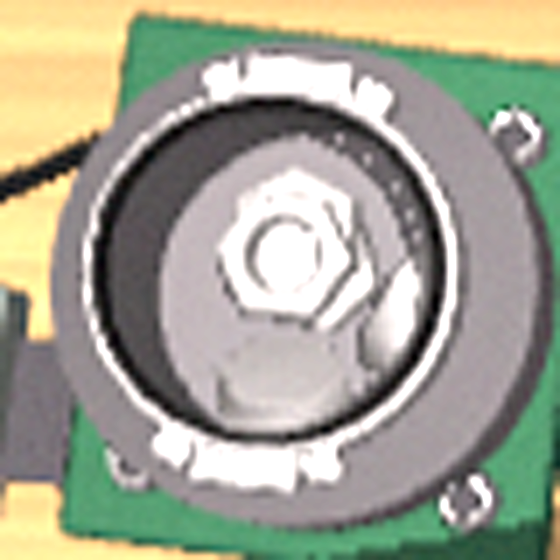

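Request:
{"op": "play_rows", "data": {
  "series": [0.01,0.009,-0.002,0,0.04,0,0,0,0.03,0,0,0,0.005,0,0,0,0,0,0,0]
}}

```text
time_s: 28.77
tcp_pos: [0.4784, -0.1102, 0.0553]
eef_rot: [55.1, 89.9, -155.8]
contact_force: [1.1, 0.8, 0.2]
gripper_width: 0.0664
```

Run:
```python
from h import *
c=capture("scene");go(.4768,-.1115,.006,-31);print(proj(c,[.4768,-.1115,.024]))
cv2.imwrite("pics/s6.png",cv2.resize(c["img"][150:300,200:360],None,fx=4,fy=4))
```

```text
tcp [ 0.4795 -0.1101  0.0566] jaw 149.1 j6 -41.0 w 0.0665 F [0.4 0.3 0.8] t 28.8
 shift now-frame [0.0506 0.0026 0.0017] spin 0.002 shift after spin [0.0506 0.0026 0.0017]
[266.34399007 245.3381879 ]
```

View pics/s6.png

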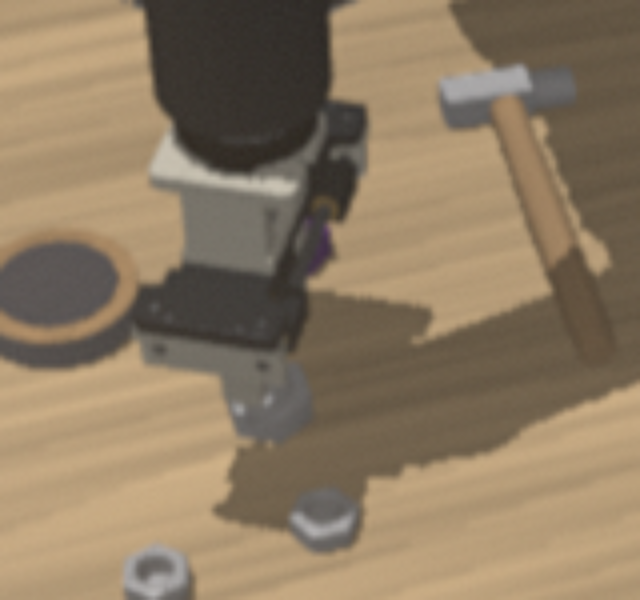

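Request:
{"op": "play_rows", "data": {
  "series": [0.02,0.002,0.001,0,0.02,0,0,0,0.009,0.001,0.001,0,0,0,0,0,0,0,0,0]
}}

```text
time_s: 29.23
tcp_pos: [0.4759, -0.1116, 0.0074]
eef_rot: [-154.7, 89.9, -5.6]
contact_force: [0.2, 0.0, 0.5]
gripper_width: 0.0665
```

Request:
{"op": "play_rows", "data": {
  "series": [0,0,0,0,0,0,0,0,0,0,0,0,0,0,0,0,0,0,0,0],
  "jaw": 30
}}

```text
time_s: 29.65
tcp_pos: [0.4757, -0.1116, 0.0069]
eef_rot: [-148.1, 89.9, 1.0]
contact_force: [0.0, 0.7, 7.1]
gripper_width: 0.0458
```

Request:
{"op": "play_rows", "data": {
  "series": [-0.03,0,0,0,-0.041,0,0,0,-0.041,0,0,0,-0.041,0,0,0,-0.041,0,0,0]
}}

```text
time_s: 30.07
tcp_pos: [0.4738, -0.1117, 0.2019]
eef_rot: [14.6, 90.0, 163.6]
contact_force: [2.7, 1.6, -1.6]
gripper_width: 0.0459
```

Request:
{"op": "play_rows", "data": {
  "series": [-0.03,0,0,0,-0.01,0,0,0,0,-0.039,0,0,0,-0.039,0,0,0,-0.039,0,0]
}}

```text
time_s: 30.48
tcp_pos: [0.5348, -0.0105, 0.24]
eef_rot: [-56.2, 90.0, 92.7]
contact_force: [0.3, -1.2, -0.7]
gripper_width: 0.0458
```

Run:
```python
from h import *
capture("top");go(.6065,.2441,.24)
```

```text
tcp [ 0.5387 -0.0057  0.2392] jaw 149.1 j6 -51.1 w 0.0454 F [ 5.8  4.3 -0.6] t 30.5
 shift now-frame [-0.0004 -0.2491  0.0701] spin -0.0 shift after spin [-0.0004 -0.2491  0.0701]
```

Request:
{"op": "play_rows", "data": {
  "series": [0,-0.038,0.01,0,0,-0.038,0.01,0,0,-0.038,0.01,0,0,-0.038,0.01,0,0,-0.038,0.01,0]
}}

```text
time_s: 30.95
tcp_pos: [0.5894, 0.179, 0.239]
eef_rot: [49.8, 89.9, -161.2]
contact_force: [1.0, 0.0, -1.8]
gripper_width: 0.0456
```

Request:
{"op": "play_rows", "data": {
  "series": [0,-0.038,0.01,0,0,-0.038,0.01,0,0,0,0,0,0,0,0,0,0,0,0,0]
}}

```text
time_s: 31.37
tcp_pos: [0.611, 0.2527, 0.2385]
eef_rot: [62.5, 89.8, -148.4]
contact_force: [0.2, -0.2, -0.9]
gripper_width: 0.0455
```

Run:
```python
from h import *
capture("top");go(.6065,.2441,.145)
```

```text
tcp [0.6111 0.2521 0.2391] jaw 149.1 j6 -70.2 w 0.0458 F [-1.  -0.3 -1.4] t 31.4
 shift now-frame [ 0.0941  0.0091 -0.0003] spin -0.0 shift after spin [ 0.0941  0.0091 -0.0003]
```

Request:
{"op": "play_rows", "data": {
  "series": [0.02,-0.01,0,0,0.035,0,0,0,0.033,0,0,0,0,0,0,0,0,0,0,0]
}}

```text
time_s: 31.83
tcp_pos: [0.616, 0.2595, 0.1512]
eef_rot: [73.1, 89.8, -138.0]
contact_force: [0.8, 1.3, -0.6]
gripper_width: 0.0455
```

Request:
{"op": "play_rows", "data": {
  "series": [0,0,0,0,0,0,0,0,0,0,0,0,0,0,0,0,-0.03,0,0,0],
  "jaw": 66
}}

```text
time_s: 32.25
tcp_pos: [0.6143, 0.2602, 0.1777]
eef_rot: [55.8, 89.6, -155.2]
contact_force: [-0.3, 0.3, -0.8]
gripper_width: 0.0576
```

Request:
{"op": "play_rows", "data": {
  "series": [-0.035,0,0,0,-0.03,0,0,0,0,0.04,0,0,0,0.04,0,0,0,0.04,0,0]
}}

```text
time_s: 32.67
tcp_pos: [0.5547, 0.158, 0.2482]
eef_rot: [-114.8, 89.9, 34.3]
contact_force: [2.0, -0.6, 0.3]
gripper_width: 0.0576
```

Request:
{"op": "play_rows", "data": {
  "series": [0,0.04,0,0,0,0.04,0,0,0,0.04,0,0,0,0.04,0,0,0,0.04,0,0]
}}

```text
time_s: 33.08
tcp_pos: [0.4513, -0.0143, 0.2482]
eef_rot: [-130.8, 89.9, 18.3]
contact_force: [0.3, -1.2, 0.6]
gripper_width: 0.0579
```

Run:
```python
from h import *
c=capture("top");nuts(c);go(.5,-.367,.2,95)
a=cv2.resize(c["img"][195:275,180:260],None,fx=7,fy=7,interpolation=cv2.INTER_CUBIC)
cv2.imwrite("pics/bowl3.png",cv2.convertScaleAbs(a,alpha=1.6));cv2.imwrite("pics/t7.png",c["img"])
```

```text
px [347.1 251.6] ctr [ 0.5725 -0.1054] corner 27.4 flatnormals -2.6 A 109 eqflat 32.8
px [380.8 248.2] ctr [ 0.5843 -0.2034] corner -15.7 flatnormals 14.3 A 105 eqflat 32.2
px [348.6 220.2] ctr [ 0.6647 -0.1085] corner -16.3 flatnormals 13.7 A 106 eqflat 32.3
px [375.6 208.6] ctr [ 0.7004 -0.1873] corner -1.4 flatnormals 28.6 A 96 eqflat 30.7
tcp [ 0.4474 -0.0182  0.2482] jaw 149.0 j6 -54.0 w 0.0579 F [-6.3 -5.4 -2.8] t 33.1
 shift now-frame [ 0.0481  0.272  -0.2246] spin 0.943 shift after spin [ 0.0481 -0.022  -0.3521]
```

View pics/bowl3.png

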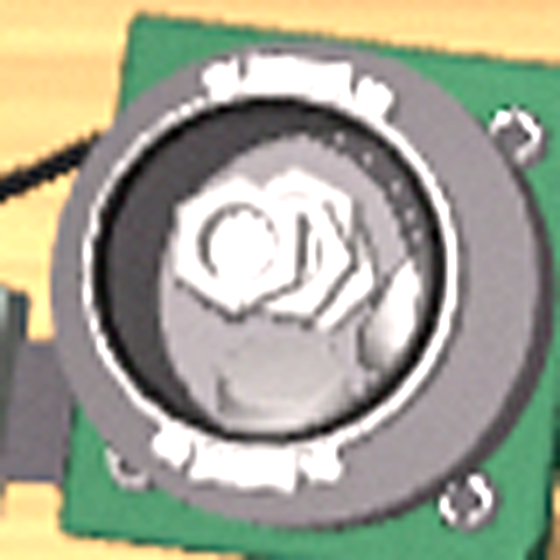

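View pics/t7.png

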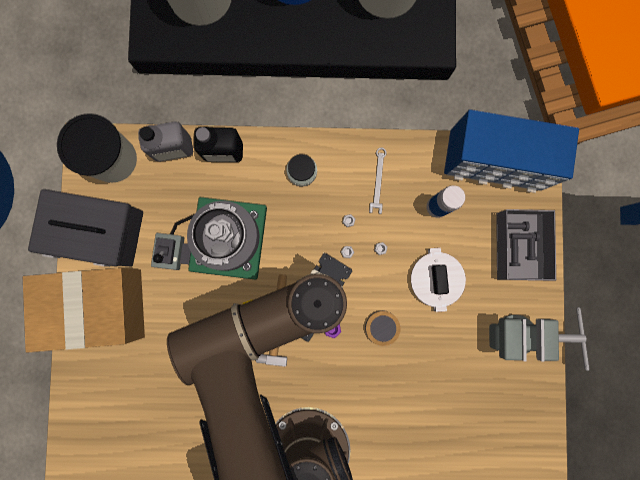

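Run:
```python
from h import *
c=capture("scene")
a=cv2.resize(c["img"][170:260,385:495],None,fx=7,fy=7,interpolation=cv2.INTER_CUBIC)
cv2.imwrite("pics/bowls.png",cv2.convertScaleAbs(a,alpha=1.7))
```

```text
(no output)
```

View pics/bowls.png

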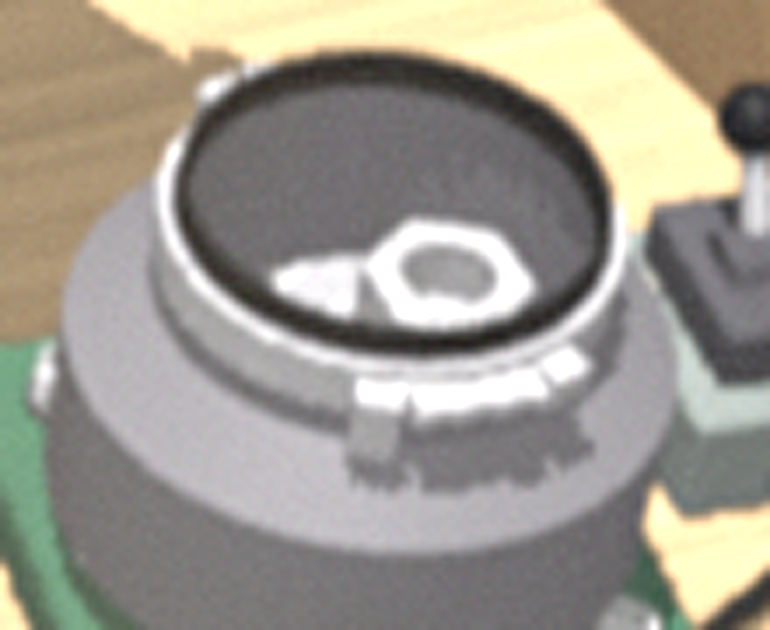

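Run:
```python
from h import *
s=capture("scene");t=capture("top")
for z in (.08,.1,.11,.12,.13,.14,.15): print(z,ray(t,214,230.3,z)[:2].round(4),ray(s,449.3,208.6,z)[:2].round(4))
```

```text
0.08 [0.6223 0.2729] [0.5498 0.3108]
0.1 [0.6205 0.2691] [0.5686 0.298 ]
0.11 [0.6196 0.2672] [0.578  0.2916]
0.12 [0.6186 0.2652] [0.5873 0.2852]
0.13 [0.6177 0.2633] [0.5967 0.2788]
0.14 [0.6168 0.2614] [0.6061 0.2723]
0.15 [0.6158 0.2595] [0.6155 0.2659]
```

Run:
```python
from h import *
def ov(n,x0,y0,x1,y1,fn):
    c=capture(n);a=cv2.convertScaleAbs(cv2.resize(c["img"][y0:y1,x0:x1],None,fx=7,fy=7,interpolation=cv2.INTER_CUBIC),alpha=1.4)
    def circ(cx,cy,z,r,col):
        p=[((proj(c,[cx+r*np.cos(t),cy+r*np.sin(t),z])-[x0,y0]+.5)*7) for t in np.linspace(0,6.28,90)]
        cv2.polylines(a,[np.int32(p)],True,col,1)
    circ(.6065,.2441,.175,.07,(0,0,255));circ(.6065,.2441,.06,.066,(255,0,0))
    circ(.6165,.262,.145,.0265,(0,255,0)); circ(.619,.266,.12,.0265,(0,255,255))
    cv2.imwrite(fn,a)
ov("scene",385,170,495,255,"pics/o1.png");ov("top",180,195,260,275,"pics/o2.png")
```

```text
(no output)
```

View pics/o1.png

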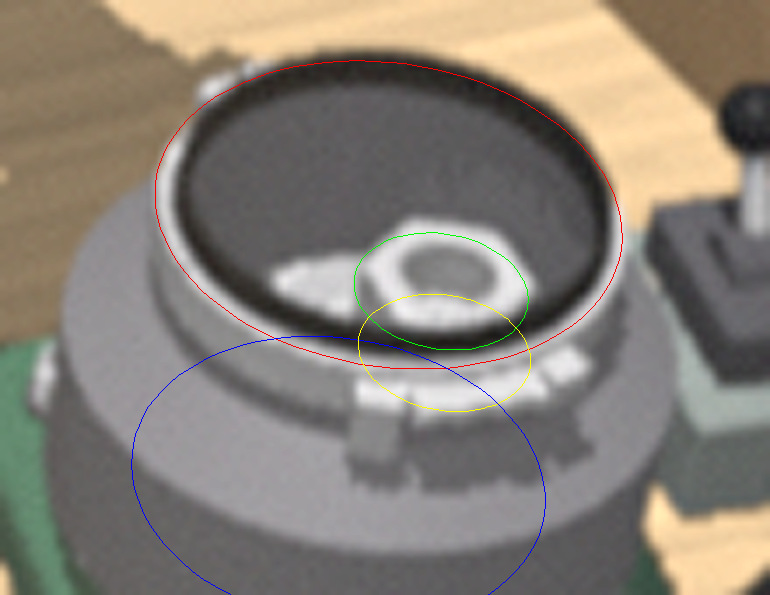

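View pics/o2.png

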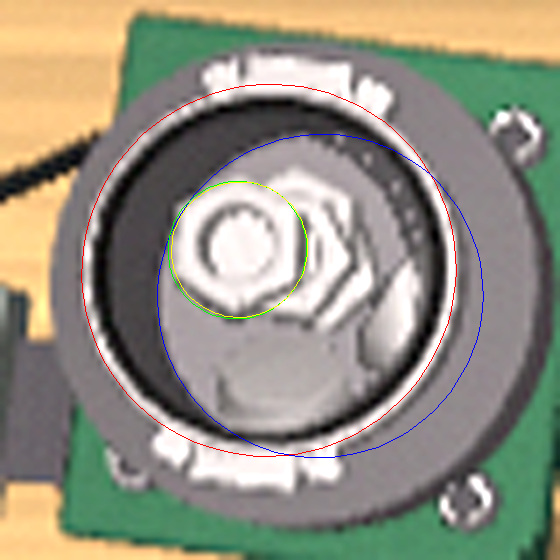

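Run:
```python
from h import *
go(.617,.262,.25,149)
```

```text
tcp [ 0.453  -0.0127  0.2478] jaw 149.1 j6 -54.4 w 0.0576 F [-0.3  0.1  0.2] t 33.4
 shift now-frame [-0.0017 -0.3199  0.0005] spin 0.001 shift after spin [-0.0017 -0.3199  0.0009]
```

Request:
{"op": "play_rows", "data": {
  "series": [0,-0.04,0,0,0,-0.04,0,0,0,-0.04,0,0,0,-0.04,0,0,0,-0.04,0,0]
}}

```text
time_s: 33.8
tcp_pos: [0.5563, 0.1616, 0.2468]
eef_rot: [114.7, 90.0, -96.2]
contact_force: [1.4, -0.1, -0.2]
gripper_width: 0.0579
```

Request:
{"op": "play_rows", "data": {
  "series": [0,-0.04,0,0,0,-0.04,0,0,0,-0.038,0,0,0.02,0,0,0,0,0,0,0]
}}

```text
time_s: 34.22
tcp_pos: [0.615, 0.2624, 0.2217]
eef_rot: [58.4, 89.6, -152.4]
contact_force: [-1.2, -0.9, -2.0]
gripper_width: 0.058
```

Run:
```python
from h import *
capture("top");go(.617,.262,.137,149)
```

```text
tcp [0.6149 0.2611 0.2236] jaw 149.2 j6 -70.5 w 0.0583 F [-0.4 -0.5 -0.5] t 34.3
 shift now-frame [ 0.0865 -0.0023 -0.0016] spin 0.003 shift after spin [ 0.0865 -0.0023 -0.0016]
```

Request:
{"op": "play_rows", "data": {
  "series": [0.02,-0.002,-0.001,0,0.025,0,0,0,0.02,0,0,0,0.005,0,0,0,0,0,0,0]
}}

```text
time_s: 34.68
tcp_pos: [0.6171, 0.2603, 0.1564]
eef_rot: [73.0, 89.9, -137.9]
contact_force: [0.2, -0.3, 0.7]
gripper_width: 0.0575
```

Run:
```python
from h import *
c=capture("scene");go(.617,.262,.137,149)
cv2.imwrite("pics/s8.png",cv2.resize(c["img"][130:260,370:510],None,fx=5,fy=5))
```

```text
tcp [0.618  0.2608 0.158 ] jaw 149.1 j6 -70.5 w 0.0578 F [0.3 0.9 0.2] t 34.7
 shift now-frame [ 0.021  -0.0006  0.0015] spin 0.001 shift after spin [ 0.021  -0.0006  0.0015]
```

View pics/s8.png

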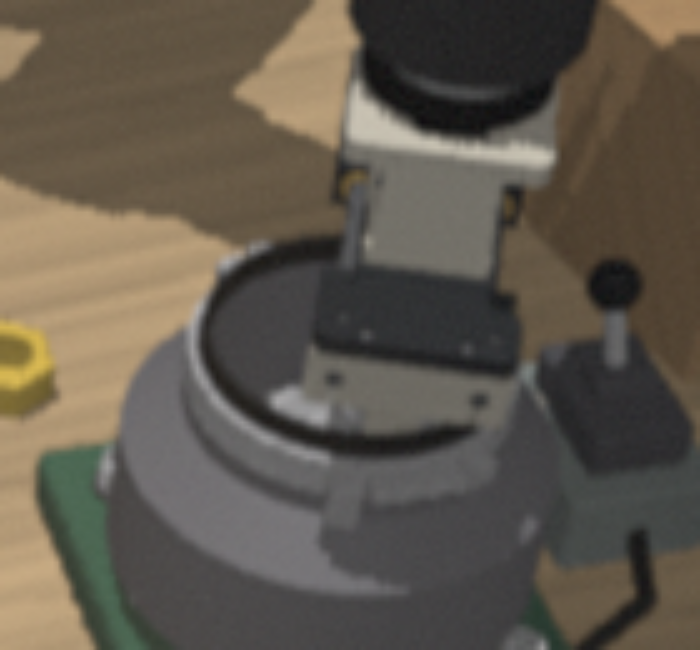

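Fingers inside the ring, the nut between them. Lower to about 0.136 and close.

Request:
{"op": "play_rows", "data": {
  "series": [0.007,0,0.001,0,0.007,0,0,0,0.007,0,0,0,0,0,0,0,0,0,0,0]
}}

```text
time_s: 35.15
tcp_pos: [0.6167, 0.2612, 0.1357]
eef_rot: [72.4, 90.0, -138.5]
contact_force: [-1.0, 0.2, -0.3]
gripper_width: 0.0576
```

Request:
{"op": "play_rows", "data": {
  "series": [0,0,0,0,0,0,0,0,0,0,0,0,0,0,0,0,0,0,0,0],
  "jaw": 30
}}

```text
time_s: 35.57
tcp_pos: [0.6173, 0.2616, 0.1366]
eef_rot: [-122.0, 89.9, 27.0]
contact_force: [0.5, -0.1, 1.5]
gripper_width: 0.0456
```

Request:
{"op": "play_rows", "data": {
  "series": [-0.02,0,0,0,-0.03,0,0,0,-0.03,0,0,0,-0.025,0,0,0,0,0,0,0.11]
}}

```text
time_s: 35.98
tcp_pos: [0.619, 0.2623, 0.2473]
eef_rot: [-115.4, 89.5, 27.5]
contact_force: [0.3, -0.2, -0.6]
gripper_width: 0.0456
```

Request:
{"op": "play_rows", "data": {
  "series": [0,0,0,0.12,0,0,0,0.12,0,0,0,0.12,0,0,0,0.12,0,0,0,0.12]
}}

```text
time_s: 36.4
tcp_pos: [0.6163, 0.2613, 0.2404]
eef_rot: [85.8, 89.9, -166.1]
contact_force: [0.5, -0.4, -2.4]
gripper_width: 0.0455
```

Request:
{"op": "play_rows", "data": {
  "series": [0,0,0,0.12,0,0,0,0.12,0,0,0,0.08,0,0,0,0,0,0,0,0]
}}

```text
time_s: 36.82
tcp_pos: [0.6165, 0.2614, 0.2405]
eef_rot: [109.9, 89.9, -159.9]
contact_force: [-0.6, -0.4, -2.1]
gripper_width: 0.0455
```

Run:
```python
from h import *
c=capture("scene");go(.5815,.2467,.15,84)
cv2.imwrite("pics/s9.png",cv2.resize(c["img"][100:260,370:510],None,fx=5,fy=5))
```

```text
tcp [0.6166 0.2614 0.2407] jaw 90.2 j6 -129.4 w 0.0457 F [-0.9  0.5 -1.2] t 36.9
 shift now-frame [ 0.0907  0.0351 -0.0145] spin 0.109 shift after spin [ 0.0907  0.0333 -0.0182]
```

View pics/s9.png

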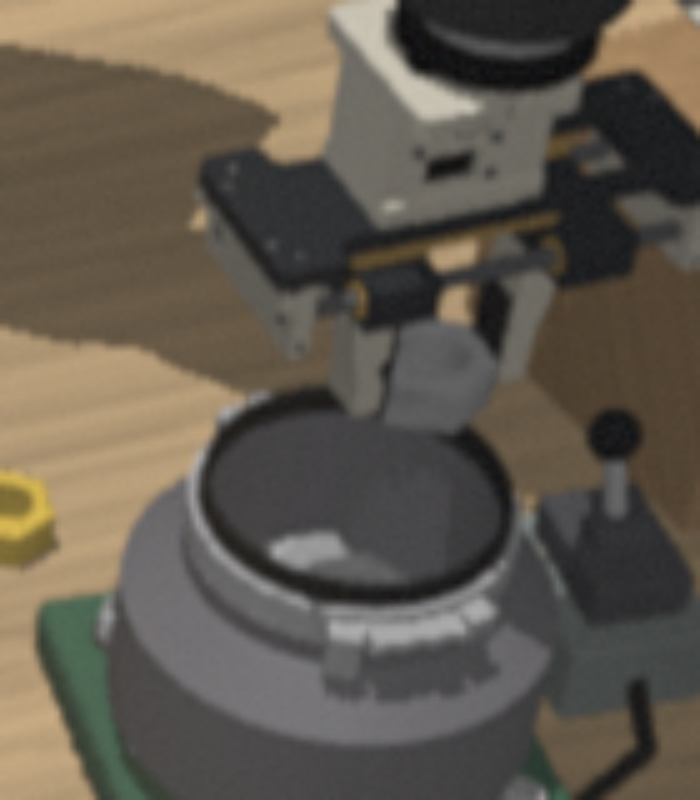

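Request:
{"op": "play_rows", "data": {
  "series": [0,0.018,-0.008,0,0,0.017,-0.007,0,0,0,0,0,0.03,0,0,0,0.03,0,0,0]
}}

```text
time_s: 37.28
tcp_pos: [0.583, 0.2473, 0.1829]
eef_rot: [-52.9, 89.7, 37.3]
contact_force: [0.9, 1.0, -3.7]
gripper_width: 0.0454
```

Request:
{"op": "play_rows", "data": {
  "series": [0.025,0,0,0,0,0,0,0,0,0,0,0,0,0,0,0,0,0,0,0]
}}

```text
time_s: 37.7
tcp_pos: [0.5832, 0.2472, 0.1583]
eef_rot: [-60.1, 89.8, 30.0]
contact_force: [0.5, 0.0, -1.6]
gripper_width: 0.0459
```

Request:
{"op": "play_rows", "data": {
  "series": [0,0,0,0,0,0,0,0,0,0,0,0,0,0,0,0,-0.03,0,0,0],
  "jaw": 66
}}

```text
time_s: 38.12
tcp_pos: [0.579, 0.2449, 0.181]
eef_rot: [118.0, 89.5, -152.0]
contact_force: [-1.4, -0.1, -1.6]
gripper_width: 0.0578
```

Request:
{"op": "play_rows", "data": {
  "series": [-0.035,0,0,0,-0.03,0,0,0,0,0.01,-0.04,0,0,0.01,-0.04,0,0,0.01,-0.04,0]
}}

```text
time_s: 38.53
tcp_pos: [0.5516, 0.1256, 0.2517]
eef_rot: [-56.9, 89.9, 33.2]
contact_force: [0.8, -0.3, 0.0]
gripper_width: 0.0577
```

Request:
{"op": "play_rows", "data": {
  "series": [0,0.01,-0.04,0,0,0.01,-0.04,0,0,0.01,-0.04,0,0,0.01,-0.04,0,0,0.01,-0.04,0]
}}

```text
time_s: 38.95
tcp_pos: [0.5013, -0.0754, 0.2517]
eef_rot: [-82.0, 89.9, 8.1]
contact_force: [1.1, 0.3, -0.5]
gripper_width: 0.0579
```

```bash
cat > ov.py <<'E'
from h import *
def two(fn):
    L=[]
    for n,(x0,y0,x1,y1) in (("scene",(385,170,495,255)),("top",(180,195,260,275))):
        c=capture(n);a=cv2.convertScaleAbs(cv2.resize(c["img"][y0:y1,x0:x1],None,fx=5,fy=5,interpolation=cv2.INTER_CUBIC),alpha=1.5);L.append(a)
    h=max(a.shape[0] for a in L);L=[cv2.copyMakeBorder(a,0,h-a.shape[0],0,0,cv2.BORDER_CONSTANT) for a in L]
    cv2.imwrite(fn,cv2.resize(np.hstack(L),None,fx=.8,fy=.8))
E
python3 - <<'E'
from ov import *
two("pics/b5.png");go(.5,-.367,.2,95)
E
```

```text
tcp [ 0.5004 -0.0779  0.2518] jaw 89.8 j6 -103.6 w 0.0579 F [0.1 0.8 0.4] t 39.0
 shift now-frame [ 0.0519 -0.0005 -0.2891] spin -0.091 shift after spin [ 0.0519  0.0257 -0.2879]
```

View pics/b5.png

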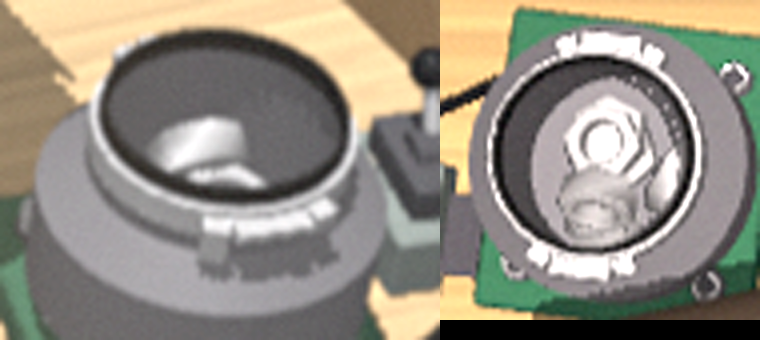

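Run:
```python
from h import *
for n,(x0,y0,x1,y1),fn in (("scene",(400,185,470,235),"b6s"),("top",(190,205,250,265),"b6t")):
    c=capture(n);a=cv2.convertScaleAbs(cv2.resize(c["img"][y0:y1,x0:x1],None,fx=10,fy=10,interpolation=cv2.INTER_CUBIC),alpha=1.5);cv2.imwrite(f"pics/{fn}.png",a)
```

```text
(no output)
```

View pics/b6s.png

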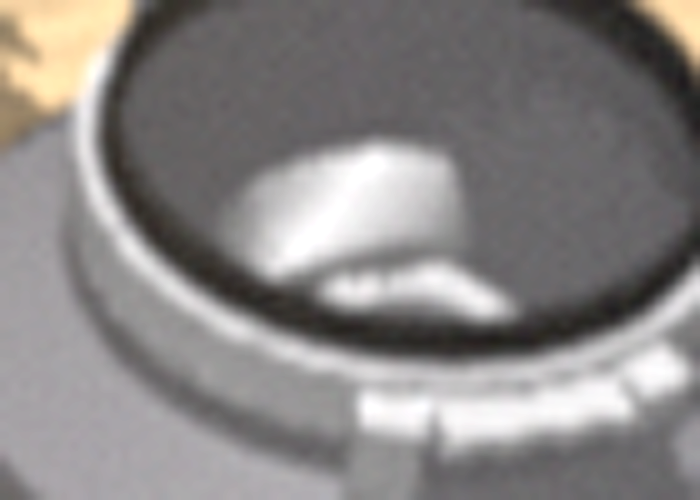

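View pics/b6t.png

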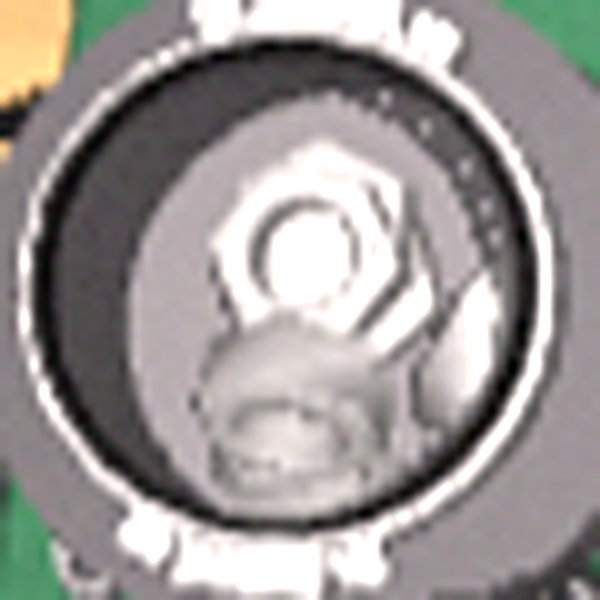

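Run:
```python
from h import *
s=capture("scene");t=capture("top")
def tri(ps,pt):
    f=lambda z:ray(s,*ps,z)[:2]-ray(t,*pt,z)[:2]
    zs=np.arange(.06,.18,.001);e=[np.linalg.norm(f(z)) for z in zs];i=np.argmin(e);print(zs[i].round(3),round(e[i],4),ray(t,*pt,zs[i]).round(3))
tri((438.5,199),(219,244.8));tri((437,211),(219.5,237))
tri((445.5,213),(221,230.5)) # stack top nut centre (front rim of it)
```

```text
0.152 0.0129 [0.577 0.245 0.152]
0.134 0.0005 [0.599 0.247 0.134]
0.146 0.0142 [0.616 0.242 0.146]
```

Run:
```python
from h import *
c=capture("top");x0,y0,x1,y1=200,212,240,252
a=cv2.resize(c["img"][y0:y1,x0:x1],None,fx=15,fy=15,interpolation=cv2.INTER_CUBIC);g=cv2.cvtColor(a,cv2.COLOR_BGR2GRAY);cv2.imwrite("pics/b7.png",cv2.equalizeHist(g))
```

```text
(no output)
```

View pics/b7.png

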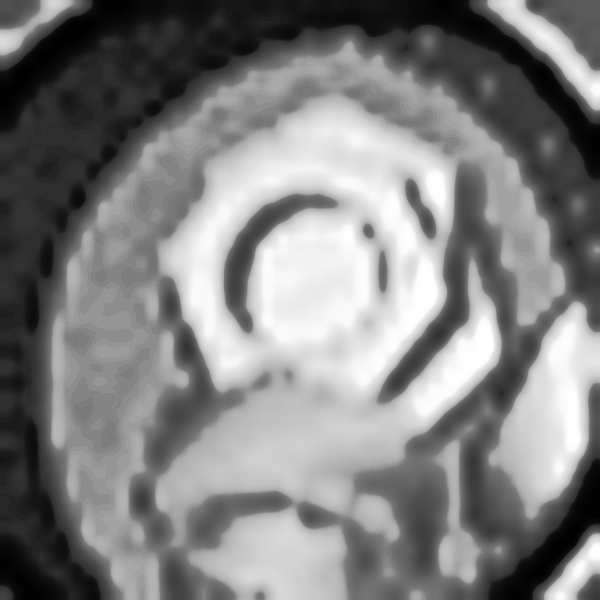

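Run:
```python
from h import *
c=capture("top");p=ray(c,220,229.8,.132);print(p)
go(p[0],p[1],.25,106)
```

```text
[0.61916672 0.24677141 0.132     ]
tcp [ 0.5026 -0.0727  0.2511] jaw 90.1 j6 -103.8 w 0.0581 F [ 0.   0.5 -0.8] t 39.4
 shift now-frame [ 0.0011 -0.1173  0.3192] spin -0.277 shift after spin [ 0.0011 -0.2001  0.2749]
```

Request:
{"op": "play_rows", "data": {
  "series": [0,0,0,-0.12,0,0,0,-0.12,0,0,0,-0.037,0,-0.022,0.0305,0,0,-0.022,0.0305,0]
}}

```text
time_s: 39.77
tcp_pos: [0.5279, -0.002, 0.2513]
eef_rot: [-95.8, 90.0, 10.1]
contact_force: [-0.0, 0.4, 0.7]
gripper_width: 0.0581
```

Request:
{"op": "play_rows", "data": {
  "series": [0,-0.022,0.0305,0,0,-0.022,0.0305,0,0,-0.022,0.0305,0,0,-0.022,0.0305,0,0,-0.022,0.0305,0]
}}

```text
time_s: 40.18
tcp_pos: [0.5918, 0.1773, 0.2509]
eef_rot: [136.6, 90.0, -117.4]
contact_force: [0.3, 0.3, 0.2]
gripper_width: 0.058
```

Request:
{"op": "play_rows", "data": {
  "series": [0,-0.022,0.0305,0,0,-0.022,0.0305,0,0.02,0,0,0,0.02,0,0,0,0,0,0,0]
}}

```text
time_s: 40.6
tcp_pos: [0.6148, 0.246, 0.2058]
eef_rot: [100.5, 89.6, -153.5]
contact_force: [-0.2, -0.5, -0.7]
gripper_width: 0.0581
```

Run:
```python
from h import *
c=capture("top");go(.6185,.2465,.125,106)
```

```text
tcp [0.6157 0.2455 0.2083] jaw 106.0 j6 -112.5 w 0.0576 F [ 0.5 -0.8 -0. ] t 40.6
 shift now-frame [ 0.0833 -0.0034  0.0003] spin 0.001 shift after spin [ 0.0833 -0.0034  0.0003]
```

Request:
{"op": "play_rows", "data": {
  "series": [0.02,-0.002,0,0,0.02,0,0,0,0.02,0,0,0,0.01,0,0,0,0,0,0,0],
  "jaw": 68
}}

```text
time_s: 41.07
tcp_pos: [0.6184, 0.2448, 0.1397]
eef_rot: [108.3, 89.8, -145.8]
contact_force: [-0.7, 0.4, -0.3]
gripper_width: 0.0594
```

Run:
```python
from h import *
c=capture("top");go(.6185,.2465,.125,106)
```

```text
tcp [0.6192 0.2451 0.1413] jaw 105.9 j6 -112.4 w 0.0593 F [0.8 0.8 1.1] t 41.1
 shift now-frame [0.0163 0.0003 0.0015] spin -0.001 shift after spin [0.0163 0.0003 0.0015]
```

Request:
{"op": "play_rows", "data": {
  "series": [0.006,0,0.001,0,0.006,0,0,0,0.005,0,0,0,0,0,0,0,0,0,0,0]
}}

```text
time_s: 41.53
tcp_pos: [0.6191, 0.2463, 0.1245]
eef_rot: [-82.7, 90.0, 23.2]
contact_force: [-0.7, 0.4, 3.5]
gripper_width: 0.0598
```

Request:
{"op": "play_rows", "data": {
  "series": [0,0,0,0,0,0,0,0,0,0,0,0,0,0,0,0,0,0,0,0],
  "jaw": 30
}}

```text
time_s: 41.95
tcp_pos: [0.6193, 0.2462, 0.1244]
eef_rot: [-81.6, 90.0, 24.3]
contact_force: [0.4, 0.8, 2.1]
gripper_width: 0.0465
```

Request:
{"op": "play_rows", "data": {
  "series": [-0.015,0,0,0,-0.03,0,0,0,-0.035,0,0,0,-0.035,0,0,0,0,0,0,0]
}}

```text
time_s: 42.37
tcp_pos: [0.6216, 0.247, 0.2468]
eef_rot: [-81.6, 89.4, 24.4]
contact_force: [1.8, 1.2, -0.3]
gripper_width: 0.0466
```

Run:
```python
from h import *
c=capture("scene");go(.606,.267,.15,175)
cv2.imwrite("pics/s11.png",cv2.resize(c["img"][100:260,370:510],None,fx=4,fy=4))
```

```text
tcp [0.6204 0.2469 0.2432] jaw 105.9 j6 -112.5 w 0.0465 F [-0.2  0.2 -2.3] t 42.4
 shift now-frame [0.0932 0.0089 0.0231] spin -1.206 shift after spin [ 0.0932 -0.0184  0.0165]
```

View pics/s11.png

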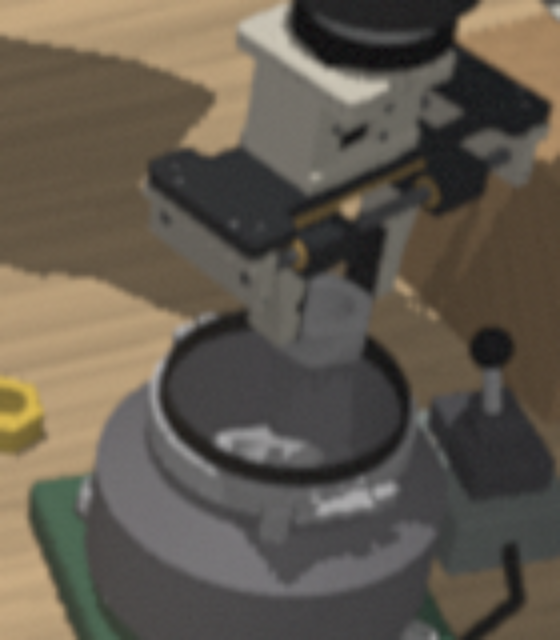

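Request:
{"op": "play_rows", "data": {
  "series": [0,0,0,-0.12,0,0,0,-0.12,0,0,0,-0.12,0,0,0,-0.12,0,0,0,-0.12]
}}

```text
time_s: 42.83
tcp_pos: [0.6179, 0.2457, 0.2369]
eef_rot: [61.6, 89.8, -157.7]
contact_force: [-0.2, 0.8, -2.0]
gripper_width: 0.0464
```

Request:
{"op": "play_rows", "data": {
  "series": [0,0,0,-0.12,0,0,0,-0.12,0,0,0,-0.12,0,0,0,-0.12,0,0,0,-0.12]
}}

```text
time_s: 43.25
tcp_pos: [0.6179, 0.2457, 0.2369]
eef_rot: [27.2, 89.8, -157.8]
contact_force: [0.1, -0.2, -1.9]
gripper_width: 0.0463
```

Run:
```python
from h import *
c=capture("scene");go(.606,.268,.16,175)
```

```text
tcp [0.6179 0.2457 0.2369] jaw 175.5 j6 -42.9 w 0.0467 F [-0.2 -0.  -2.9] t 43.3
 shift now-frame [ 0.0769 -0.0214  0.0134] spin 0.009 shift after spin [ 0.0769 -0.0213  0.0136]
```

Request:
{"op": "play_rows", "data": {
  "series": [0,-0.022,0.013,0,0.02,0,0,0,0.03,0,0,0,0.03,0,0,0,0,0,0,0]
}}

```text
time_s: 43.72
tcp_pos: [0.6046, 0.2674, 0.1519]
eef_rot: [35.1, 89.4, -150.4]
contact_force: [-0.6, 0.6, -2.6]
gripper_width: 0.0466
```

Request:
{"op": "play_rows", "data": {
  "series": [0,0,0,0,0,0,0,0,0,0,0,0,0,0,0,0,-0.02,0,0,0],
  "jaw": 62
}}

```text
time_s: 44.13
tcp_pos: [0.6066, 0.2685, 0.177]
eef_rot: [28.3, 89.8, -157.1]
contact_force: [-0.5, -0.5, -0.8]
gripper_width: 0.0543
```

Request:
{"op": "play_rows", "data": {
  "series": [-0.035,0,0,0,-0.035,0,0,0,0,0.04,0.005,0,0,0.04,0.005,0,0,0.04,0.005,0]
}}

```text
time_s: 44.55
tcp_pos: [0.5819, 0.1506, 0.2511]
eef_rot: [-141.9, 89.8, 32.8]
contact_force: [0.8, -0.7, -0.3]
gripper_width: 0.0545
```

Request:
{"op": "play_rows", "data": {
  "series": [0,0.04,0.01,0,0,0.04,0.01,0,0,0.04,0.01,0,0,0.04,0.01,0,0,0.04,0.01,0]
}}

```text
time_s: 44.97
tcp_pos: [0.5129, -0.045, 0.2508]
eef_rot: [-161.4, 89.8, 13.3]
contact_force: [0.4, 0.4, -1.1]
gripper_width: 0.0543
```

Run:
```python
from h import *
for n,(x0,y0,x1,y1),fn in (("scene",(400,185,470,235),"b8s"),("top",(190,205,250,265),"b8t")):
    c=capture(n);a=cv2.convertScaleAbs(cv2.resize(c["img"][y0:y1,x0:x1],None,fx=10,fy=10,interpolation=cv2.INTER_CUBIC),alpha=1.3);cv2.imwrite(f"pics/{fn}.png",a)
go(.5,-.367,.2,95)
```

```text
tcp [ 0.5118 -0.0473  0.2511] jaw 174.4 j6 -22.2 w 0.0543 F [ 0.5 -0.1 -0. ] t 45.1
 shift now-frame [ 0.0509  0.3193 -0.0192] spin 1.386 shift after spin [ 0.0509  0.0397 -0.3174]
```

View pics/b8s.png

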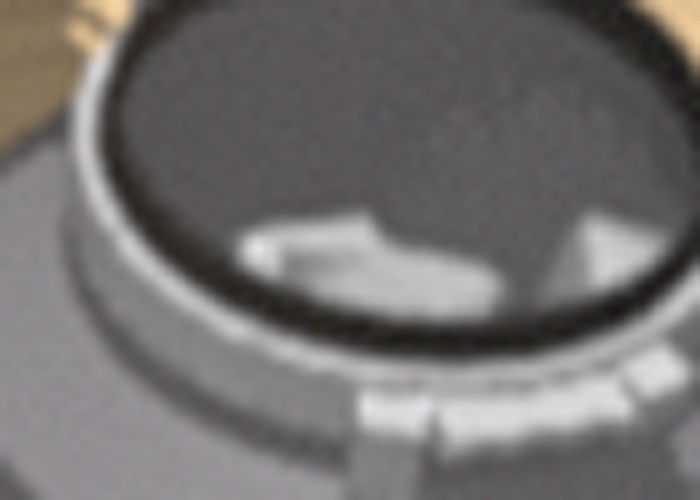

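View pics/b8t.png

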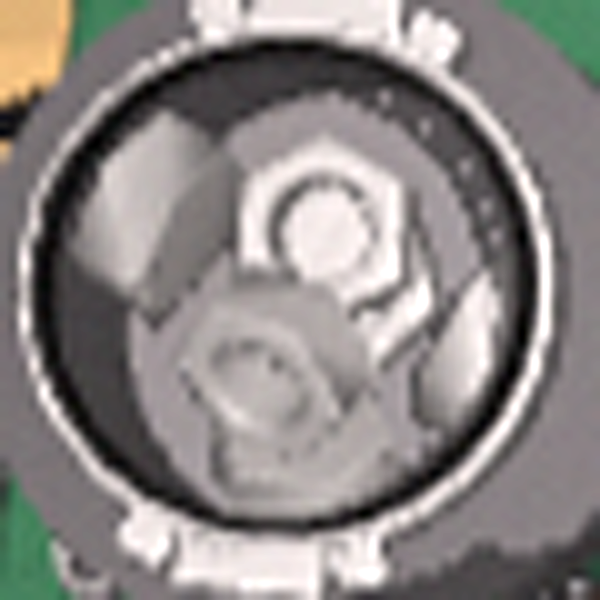

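Run:
```python
from h import *
s=capture("scene");t=capture("top")
for n,p in (("lean corner",(436.5,206.2)),("lean left",(424.5,209)),("left nut top",(458.7,206))):
    for z in (.1,.11,.12,.13,.14,.15): 
        q=ray(s,*p,z);u=proj(t,q);print(n,z,q[:2].round(3),"top crop px",((u-[190,205]+.5)*10).round(0))
```

```text
lean corner 0.1 [0.552 0.274] top crop px [219. 505.]
lean corner 0.11 [0.562 0.268] top crop px [235. 468.]
lean corner 0.12 [0.571 0.262] top crop px [252. 432.]
lean corner 0.13 [0.581 0.256] top crop px [269. 394.]
lean corner 0.14 [0.59  0.249] top crop px [286. 357.]
lean corner 0.15 [0.6   0.243] top crop px [304. 319.]
lean left 0.1 [0.552 0.244] top crop px [328. 507.]
lean left 0.11 [0.562 0.238] top crop px [344. 470.]
lean left 0.12 [0.571 0.232] top crop px [360. 434.]
lean left 0.13 [0.581 0.227] top crop px [376. 397.]
lean left 0.14 [0.59  0.221] top crop px [393. 359.]
lean left 0.15 [0.6   0.215] top crop px [410. 321.]
left nut top 0.1 [0.567 0.322] top crop px [ 46. 446.]
left nut top 0.11 [0.577 0.316] top crop px [ 63. 410.]
left nut top 0.12 [0.586 0.309] top crop px [ 81. 373.]
left nut top 0.13 [0.596 0.302] top crop px [ 98. 336.]
left nut top 0.14 [0.605 0.296] top crop px [116. 299.]
left nut top 0.15 [0.614 0.289] top crop px [134. 261.]
```

Run:
```python
from h import *
c=capture("top");x0,y0,x1,y1=192,208,242,258
L=[]
for n,(x0,y0,x1,y1) in (("top",(192,208,242,258)),("scene",(420,195,470,225))):
    a=cv2.resize(capture(n)["img"][y0:y1,x0:x1],None,fx=12 if n=="top" else 14,fy=12 if n=="top" else 14,interpolation=cv2.INTER_CUBIC);g=cv2.cvtColor(a,cv2.COLOR_BGR2GRAY);cv2.imwrite(f"pics/b9{n}.png",cv2.createCLAHE(4,(4,4)).apply(g))
```

```text
(no output)
```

View pics/b9top.png

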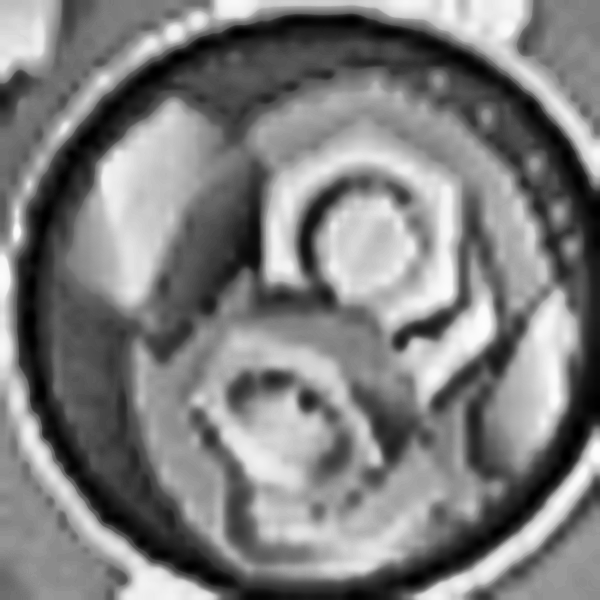

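View pics/b9scene.png

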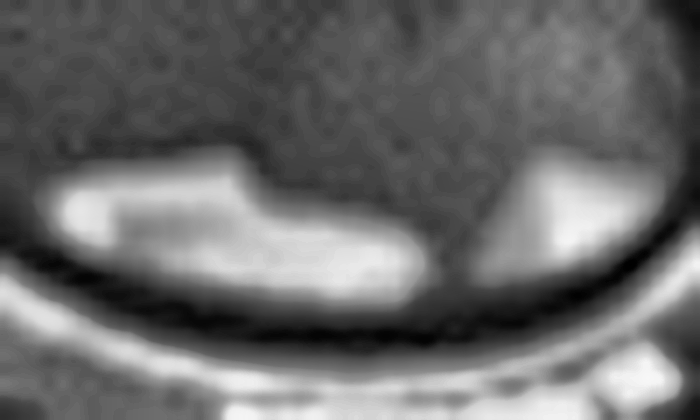

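Request:
{"op": "play_rows", "data": {
  "series": [0,0,0,0.125,0,0,0,0.125,0,0,0,0.125,0,0,0,0.125,0,0,0,0.125],
  "jaw": 90
}}

```text
time_s: 45.73
tcp_pos: [0.5141, -0.042, 0.249]
eef_rot: [61.1, 90.0, -160.3]
contact_force: [0.5, 0.2, -0.4]
gripper_width: 0.0781
```

Request:
{"op": "play_rows", "data": {
  "series": [0,0,0,0.125,0,0,0,0.125,0,0,0,0.125,0,0,0,0.125,0,0,0,0.125]
}}

```text
time_s: 46.15
tcp_pos: [0.5141, -0.042, 0.2489]
eef_rot: [92.9, 90.0, -164.2]
contact_force: [0.4, 1.0, 0.6]
gripper_width: 0.0787
```

Request:
{"op": "play_rows", "data": {
  "series": [0,0,0,0.125,0,0,0,0.011,0,0,0,0,0,0,0,0,0,0,0,0]
}}

```text
time_s: 46.57
tcp_pos: [0.5138, -0.0429, 0.249]
eef_rot: [129.7, 90.0, -134.8]
contact_force: [-0.3, 0.2, 0.1]
gripper_width: 0.0789
```

Run:
```python
from h import *
c=capture("top");im=c["img"];S=6
x0,y0=400,240
b=cv2.resize(im[240:320,400:475],None,fx=S,fy=S,interpolation=cv2.INTER_CUBIC)
h=cv2.cvtColor(b,cv2.COLOR_BGR2HSV);cv2.imwrite("pics/lid2.png",b)
m=((h[...,1]<45)&(h[...,2]>95)).astype(np.uint8);m=cv2.morphologyEx(m,cv2.MORPH_OPEN,np.ones((7,7)))
k=max(cv2.findContours(m,cv2.RETR_EXTERNAL,cv2.CHAIN_APPROX_NONE)[0],key=cv2.contourArea)[:,0]
P=np.array([ray(c,(u+.5)/S-.5+x0,(v+.5)/S-.5+y0,.030)[:2] for u,v in k])
ctr=P.mean(0)
for i in range(20):
    d=np.linalg.norm(P-ctr,axis=1);s=(d>.074)&(d<.0835)
    A=np.c_[2*P[s],np.ones(s.sum())];x=np.linalg.lstsq(A,(P[s]**2).sum(1),rcond=None)[0];ctr=x[:2]
print("disc",ctr,np.sqrt(x[2]+ctr@ctr),s.sum(),len(P))
d=P-ctr;r=np.linalg.norm(d,axis=1)
for sg in(1,-1):
    q=d[(r>.084)&(r<.1)&(d[:,0]*sg>0)];mm=q.mean(0);print("claw",mm,np.degrees(np.arctan2(mm[1],mm[0])),len(q))
k=(h[...,2]<60).astype(np.uint8);k=cv2.morphologyEx(k,cv2.MORPH_OPEN,np.ones((9,9)))
for cc in cv2.findContours(k,cv2.RETR_EXTERNAL,cv2.CHAIN_APPROX_NONE)[0]:
    r=cv2.minAreaRect(cc)
    if r[1][0]*r[1][1]>5000: 
        bx=cv2.boxPoints(r);print(np.round([ray(c,(u+.5)/S-.5+x0,(v+.5)/S-.5+y0,.072)[:2] for u,v in bx],4).tolist(),r)
go(ctr[0],ctr[1],.2,95)
```

```text
disc [ 0.49689396 -0.36851059] 0.07918807027171496 829 1023
claw [0.08892355 0.00912108] 5.856468797984763 94
claw [-0.08904065 -0.00925439] -174.06630053136382 96
[[0.5355, -0.3391], [0.5405, -0.3805], [0.4585, -0.3888], [0.4536, -0.3476]] ((240.5382080078125, 237.292724609375), (176.327880859375, 88.2904052734375), 84.19327545166016)
tcp [ 0.5137 -0.0431  0.249 ] jaw 95.4 j6 -101.6 w 0.0791 F [ 0.3 -0.1  1. ] t 46.6
 shift now-frame [ 0.049   0.0474 -0.3224] spin 0.007 shift after spin [ 0.049   0.0451 -0.3228]
```

View pics/lid2.png

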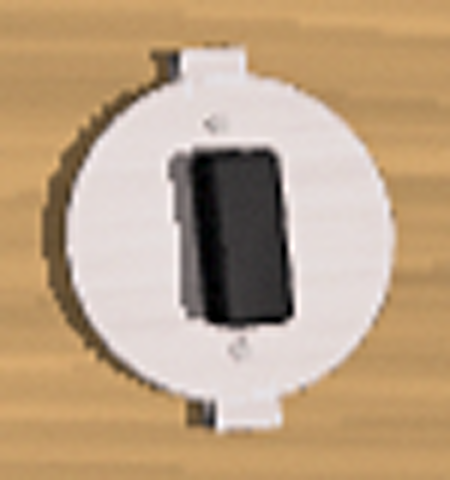

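Request:
{"op": "play_rows", "data": {
  "series": [0,0.0056,-0.0403,-0.009,0,0.0056,-0.0403,0,0,0.0056,-0.0403,0,0,0.0056,-0.0403,0,0,0.0056,-0.0403,0]
}}

```text
time_s: 47.03
tcp_pos: [0.5054, -0.2484, 0.2493]
eef_rot: [-104.8, 90.0, -8.9]
contact_force: [1.3, 0.5, 0.4]
gripper_width: 0.0789
```

Request:
{"op": "play_rows", "data": {
  "series": [0,0.0056,-0.0403,0,0,0.0056,-0.0403,0,0,0.0056,-0.0403,0,0.03,0,0,0,0.03,0,0,0]
}}

```text
time_s: 47.45
tcp_pos: [0.5015, -0.3717, 0.1893]
eef_rot: [-121.4, 89.8, -25.7]
contact_force: [1.8, 0.6, -0.9]
gripper_width: 0.0788
```

Request:
{"op": "play_rows", "data": {
  "series": [0.03,0,0,0,0,0,0,0,0,0,0,0,0,0,0,0,0,0,0,0]
}}

```text
time_s: 47.87
tcp_pos: [0.5025, -0.369, 0.1615]
eef_rot: [-124.8, 89.8, -29.0]
contact_force: [-0.5, -0.2, -0.5]
gripper_width: 0.0787
```

Run:
```python
from h import *
go(.497,-.3685,.036,95.9)
```

```text
tcp [ 0.5025 -0.369   0.1615] jaw 95.8 j6 -65.8 w 0.0787 F [-0.5 -0.2 -0.5] t 47.9
 shift now-frame [0.1255 0.0058 0.0014] spin -0.001 shift after spin [0.1255 0.0058 0.0014]
```

Request:
{"op": "play_rows", "data": {
  "series": [0.02,0.006,0,0,0.035,0,0,0,0.03,0,0,0,0.015,0,0,0,0,0,0,0]
}}

```text
time_s: 48.28
tcp_pos: [0.4941, -0.3684, 0.0572]
eef_rot: [57.1, 89.8, 152.9]
contact_force: [-0.3, 0.5, -0.3]
gripper_width: 0.0788
```

Run:
```python
from h import *
c=capture("scene");go(.497,-.3685,.036,95.9)
cv2.imwrite("pics/s12.png",cv2.resize(c["img"][150:370,80:260],None,fx=3,fy=2.7))
```

```text
tcp [ 0.4953 -0.3691  0.0593] jaw 95.8 j6 -65.6 w 0.079 F [-0.3 -0.1  0.8] t 48.3
 shift now-frame [ 0.0233 -0.0018  0.0004] spin -0.001 shift after spin [ 0.0233 -0.0018  0.0004]
```

View pics/s12.png

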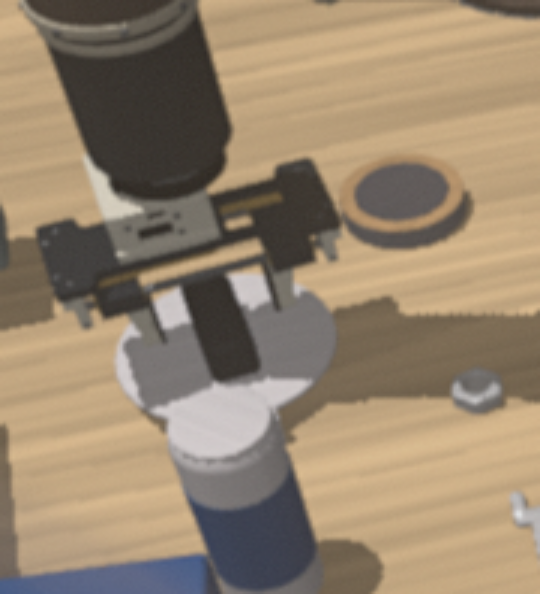

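Request:
{"op": "play_rows", "data": {
  "series": [0.01,-0.001,0,0,0.01,-0.001,0,0,0.003,0,0,0,0,0,0,0,0,0,0,0]
}}

```text
time_s: 48.75
tcp_pos: [0.4973, -0.3691, 0.0363]
eef_rot: [-137.5, 90.0, -41.7]
contact_force: [0.4, -0.7, -0.5]
gripper_width: 0.0787
```

Request:
{"op": "play_rows", "data": {
  "series": [0,0,0,0,0,0,0,0,0,0,0,0,0,0,0,0,0,0,0,0],
  "jaw": 20,
  "squeeze": 60
}}

```text
time_s: 49.17
tcp_pos: [0.4972, -0.3691, 0.0362]
eef_rot: [-113.6, 90.0, -17.9]
contact_force: [0.2, 0.7, 0.3]
gripper_width: 0.051
```

Request:
{"op": "play_rows", "data": {
  "series": [0,0,0,0,0,0,0,0,0,0,0,0,0,0,0,0,0,0,0,0]
}}

```text
time_s: 49.58
tcp_pos: [0.4971, -0.369, 0.0361]
eef_rot: [-179.4, 90.0, -83.6]
contact_force: [-0.1, -0.2, 1.3]
gripper_width: 0.0358
```

Run:
```python
from h import *
go(.497,-.3685,.036,95.9)
```

```text
tcp [ 0.4971 -0.369   0.0361] jaw 95.8 j6 -65.7 w 0.0358 F [-0.1 -0.2  1.3] t 49.6
 shift now-frame [0.0001 0.0001 0.0006] spin -0.002 shift after spin [0.0001 0.0001 0.0006]
```

Request:
{"op": "play_rows", "data": {
  "series": [-0.02,0,0,0,-0.04,0,0,0,-0.04,0,0,0,-0.04,0,0,0,-0.04,0,0,0]
}}

```text
time_s: 50.0
tcp_pos: [0.4965, -0.3686, 0.2175]
eef_rot: [47.8, 89.9, 143.6]
contact_force: [1.2, 0.2, -2.0]
gripper_width: 0.0357
```

Request:
{"op": "play_rows", "data": {
  "series": [-0.04,0,0,0,-0.02,0,0,0,0,0,0,-0.12,0,0,0,-0.12,0,0,0,-0.12]
}}

```text
time_s: 50.42
tcp_pos: [0.4969, -0.3687, 0.2762]
eef_rot: [-61.5, 90.0, 55.2]
contact_force: [-0.5, -0.3, -2.2]
gripper_width: 0.0357
```

Request:
{"op": "play_rows", "data": {
  "series": [0,0,0,-0.12,0,0,0,-0.12,0,0,0,-0.12,0,0,0,-0.12,0,0,0,-0.12]
}}

```text
time_s: 50.83
tcp_pos: [0.4968, -0.3687, 0.2754]
eef_rot: [-13.4, 89.9, 137.7]
contact_force: [0.2, -0.2, -2.6]
gripper_width: 0.0353
```

Request:
{"op": "play_rows", "data": {
  "series": [0,0,0,-0.12,0,0,0,-0.12,0,0,0,-0.12,0,0,0,-0.045,0,0,0,0]
}}

```text
time_s: 51.25
tcp_pos: [0.4968, -0.3687, 0.2754]
eef_rot: [-33.1, 89.9, 141.0]
contact_force: [0.0, 0.1, -1.4]
gripper_width: 0.0355
```

Run:
```python
from h import *
go(.6065,.2441,.275,174)
c=capture("scene");cv2.imwrite("pics/s13.png",c["img"])
```

```text
tcp [ 0.4968 -0.3687  0.2754] jaw 174.1 j6 12.6 w 0.0355 F [ 0.   0.1 -1.4] t 51.2
 shift now-frame [ 0.0008 -0.6209 -0.0461] spin 0.002 shift after spin [ 0.0008 -0.6209 -0.045 ]
```

View pics/s13.png

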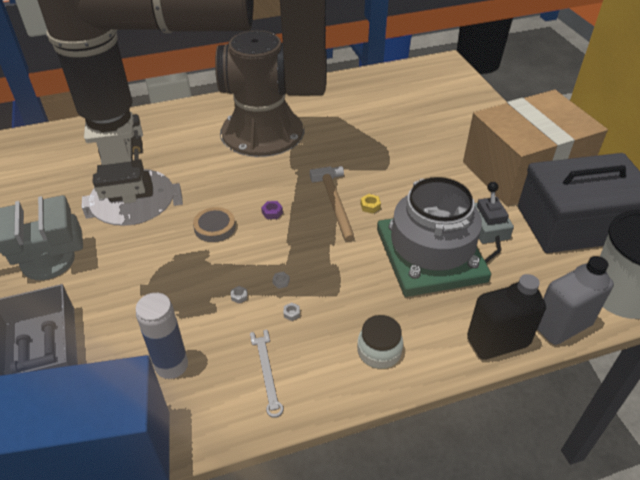

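Request:
{"op": "play_rows", "data": {
  "series": [0,-0.02,-0.002,0,0,-0.039,-0.003,0,0,-0.039,-0.003,0,0,-0.039,-0.003,0,0,-0.039,-0.003,0]
}}

```text
time_s: 51.72
tcp_pos: [0.5292, -0.1939, 0.2759]
eef_rot: [-39.3, 90.0, 134.5]
contact_force: [1.1, 0.5, -2.3]
gripper_width: 0.0359
```

Request:
{"op": "play_rows", "data": {
  "series": [0,-0.039,-0.003,0,0,-0.039,-0.003,0,0,-0.039,-0.003,0,0,-0.039,-0.003,0,0,-0.039,-0.003,0]
}}

```text
time_s: 52.13
tcp_pos: [0.5646, -0.0011, 0.2761]
eef_rot: [-106.8, 90.0, 67.1]
contact_force: [2.2, 0.6, -1.9]
gripper_width: 0.0357
```

Request:
{"op": "play_rows", "data": {
  "series": [0,-0.039,-0.003,0,0,-0.039,-0.003,0,0,-0.039,-0.003,0,0,-0.03,-0.003,0,0,-0.02,0,0]
}}

```text
time_s: 52.55
tcp_pos: [0.5945, 0.1648, 0.2754]
eef_rot: [-0.6, 90.0, 173.4]
contact_force: [-0.5, -0.4, -3.0]
gripper_width: 0.0353
```

Request:
{"op": "play_rows", "data": {
  "series": [0,-0.02,0,0,0,-0.02,0,0,0,0,0,0,0,0,0,0,0,0,0,0]
}}

```text
time_s: 52.97
tcp_pos: [0.5982, 0.2012, 0.2757]
eef_rot: [39.1, 90.0, -147.0]
contact_force: [-0.8, -0.8, -2.3]
gripper_width: 0.0357
```

Run:
```python
from h import *
go(.6065,.2441,.275,174)
```

```text
tcp [0.5982 0.2012 0.2757] jaw 173.9 j6 -42.4 w 0.0357 F [-0.8 -0.8 -2.3] t 53.0
 shift now-frame [ 0.0007 -0.0435 -0.0037] spin -0.001 shift after spin [ 0.0007 -0.0435 -0.0038]
```

Request:
{"op": "play_rows", "data": {
  "series": [0,-0.022,-0.002,0,0,-0.0215,-0.002,0,0,0,0,0,0.02,0,0,0,0.02,0,0,0]
}}

```text
time_s: 53.38
tcp_pos: [0.6077, 0.244, 0.2369]
eef_rot: [-140.1, 89.8, 33.8]
contact_force: [-0.1, -0.2, -2.7]
gripper_width: 0.0356
```

Request:
{"op": "play_rows", "data": {
  "series": [0,0,0,0,0,0,0,0,0,0,0,0,0,0,0,0,0,0,0,0]
}}

```text
time_s: 53.8
tcp_pos: [0.6076, 0.2444, 0.2376]
eef_rot: [-142.6, 89.9, 31.3]
contact_force: [0.1, 0.6, -1.5]
gripper_width: 0.0357
```

Run:
```python
from h import *
go(.6065,.2441,.20,174)
for n,b in(("scene",(350,100,530,280)),("top",(150,180,290,290))):
    c=capture(n);x0,y0,x1,y1=b;cv2.imwrite(f"pics/l1{n}.png",cv2.resize(c["img"][y0:y1,x0:x1],None,fx=4,fy=4,interpolation=cv2.INTER_CUBIC))
```

```text
tcp [0.6076 0.2444 0.2376] jaw 174.0 j6 -45.0 w 0.0357 F [ 0.1  0.6 -1.5] t 53.8
 shift now-frame [0.0375 0.0004 0.0011] spin -0.001 shift after spin [0.0375 0.0004 0.0011]
```

View pics/l1scene.png

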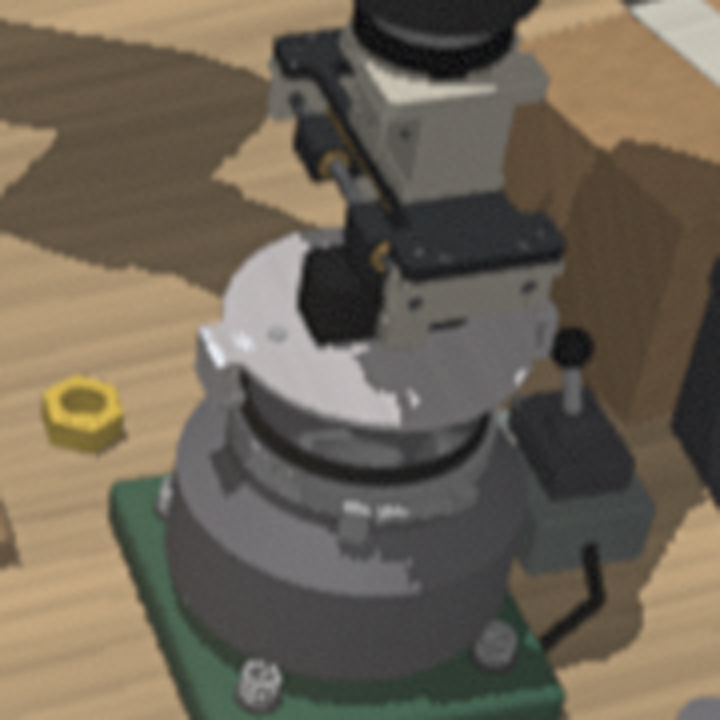

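View pics/l1top.png

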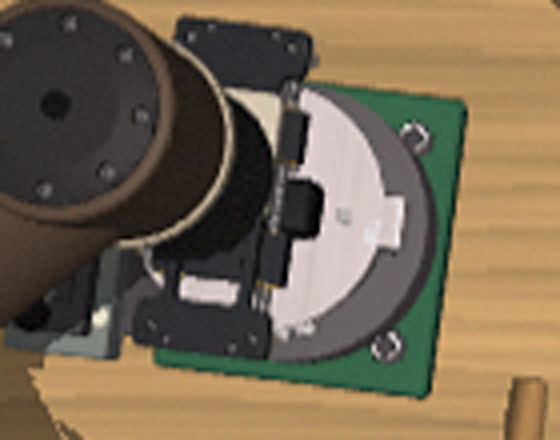

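Request:
{"op": "play_rows", "data": {
  "series": [0.01,0,0.001,0,0.01,0,0,0,0.01,0,0,0,0.004,0,0,0,0,0,0,0]
}}

```text
time_s: 54.32
tcp_pos: [0.6051, 0.2439, 0.1998]
eef_rot: [39.5, 89.8, -146.5]
contact_force: [-0.8, -0.1, -1.4]
gripper_width: 0.0359
```

Run:
```python
from h import *
capture("top");go(.6065,.2441,.19,174)
c=capture("scene");cv2.imwrite("pics/l2.png",cv2.resize(c["img"][100:280,350:530],None,fx=4,fy=3.3,interpolation=cv2.INTER_CUBIC))
```

```text
tcp [0.6056 0.2441 0.2008] jaw 174.0 j6 -45.1 w 0.0359 F [ 0.4 -0.2 -1.1] t 54.4
 shift now-frame [ 0.0108 -0.0001 -0.0009] spin -0.0 shift after spin [ 0.0108 -0.0001 -0.0009]
```

View pics/l2.png

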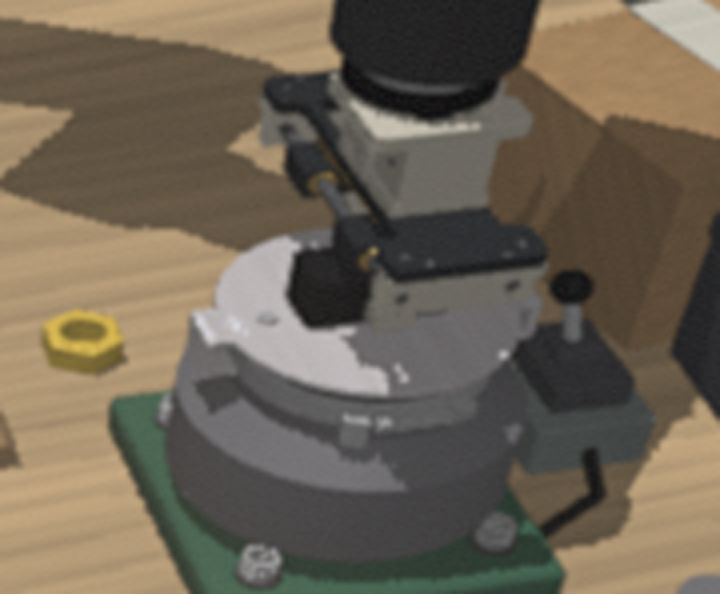

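Request:
{"op": "play_rows", "data": {
  "series": [0.003,0,-0.001,0,0.003,0,0,0,0.003,0,0,0,0,0,0,0,0,0,0,0]
}}

```text
time_s: 54.83
tcp_pos: [0.6077, 0.2446, 0.1939]
eef_rot: [-151.6, 89.9, 22.4]
contact_force: [2.1, 0.7, 3.0]
gripper_width: 0.0356
```

Request:
{"op": "play_rows", "data": {
  "series": [0.003,0,0,0,0,0,0,0,0,0,0,0,0,0,0,0,0,0,0,0]
}}

```text
time_s: 55.25
tcp_pos: [0.6076, 0.2446, 0.1906]
eef_rot: [-150.6, 89.9, 23.4]
contact_force: [3.6, 0.6, 4.6]
gripper_width: 0.0355
```

Request:
{"op": "play_rows", "data": {
  "series": [0.0015,0,0.001,0,0.0015,0,0,0,0,0,0,0,0,0,0,0,0,0,0,0]
}}

```text
time_s: 55.67
tcp_pos: [0.6068, 0.2446, 0.1882]
eef_rot: [-157.8, 89.9, 16.2]
contact_force: [2.9, -0.0, 8.1]
gripper_width: 0.0358
```

Run:
```python
from h import *
go(.6065,.2441,.188,174);c=capture("top");go(.6065,.2441,.188,174)
c=capture("scene");cv2.imwrite("pics/l3.png",cv2.resize(c["img"][150:260,380:500],None,fx=6,fy=5,interpolation=cv2.INTER_CUBIC))
```

```text
tcp [0.6068 0.2446 0.1882] jaw 174.0 j6 -45.1 w 0.0358 F [ 2.9 -0.   8.1] t 55.7
 shift now-frame [0.0002 0.0005 0.0002] spin -0.0 shift after spin [0.0002 0.0005 0.0002]
tcp [0.6068 0.2446 0.1882] jaw 174.0 j6 -45.1 w 0.0357 F [2.3 0.  8.4] t 55.7
 shift now-frame [0.0002 0.0005 0.0002] spin -0.0 shift after spin [0.0002 0.0005 0.0002]
```

View pics/l3.png

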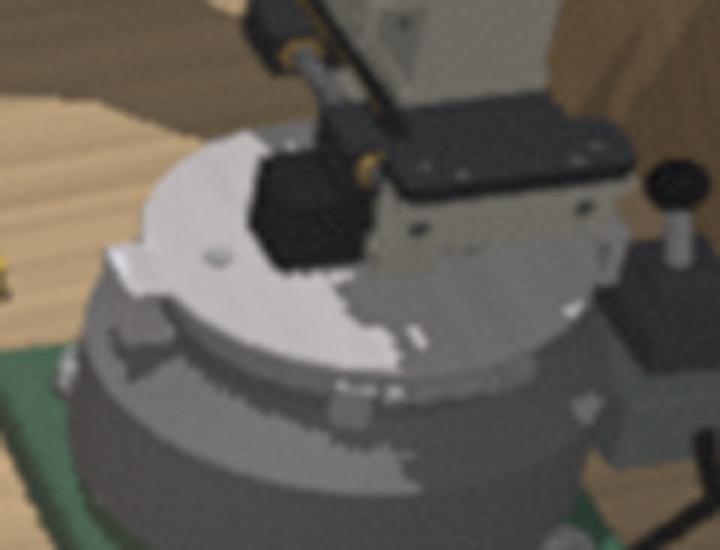

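Request:
{"op": "play_rows", "data": {
  "series": [0.001,0,0,0.05,0,0,0,0.08,0,0,0,0.08,0,0,0,0.08,0,0,0,0.08]
}}

```text
time_s: 56.18
tcp_pos: [0.6064, 0.2447, 0.1885]
eef_rot: [-131.7, 89.9, 21.0]
contact_force: [-4.1, -0.1, 18.2]
gripper_width: 0.0358
```

Run:
```python
from h import *
go(.6065,.2441,.188,84);print(get_state()["moment"])
```

```text
tcp [0.6064 0.2447 0.1885] jaw 152.6 j6 -66.4 w 0.0358 F [-4.1 -0.1 18.2] t 56.2
 shift now-frame [ 0.0005  0.0005 -0.0004] spin 1.198 shift after spin [ 0.0005 -0.0002 -0.0006]
[0.37595492 1.52907543 0.35126291]
```

Request:
{"op": "play_rows", "data": {
  "series": [0,0,0,0.08,0,0,0,0.08,0,0,0,0.08,0,0,0,0.08,0,0,0,0.08]
}}

```text
time_s: 56.6
tcp_pos: [0.6063, 0.2455, 0.1889]
eef_rot: [-93.2, 89.8, 36.6]
contact_force: [-4.6, 2.4, 18.6]
gripper_width: 0.0358
```

Run:
```python
from h import *
go(.6065,.2441,.188,84);print(get_state()["moment"])
c=capture("scene");cv2.imwrite("pics/l4.png",cv2.resize(c["img"][150:260,380:500],None,fx=6,fy=5,interpolation=cv2.INTER_CUBIC))
```

```text
tcp [0.6063 0.2455 0.1889] jaw 129.8 j6 -89.4 w 0.0358 F [-4.6  2.4 18.6] t 56.6
 shift now-frame [ 0.0009  0.0008 -0.0012] spin 0.799 shift after spin [ 0.0009 -0.0003 -0.0014]
[1.19895246 2.0320917  0.59826476]
```

View pics/l4.png

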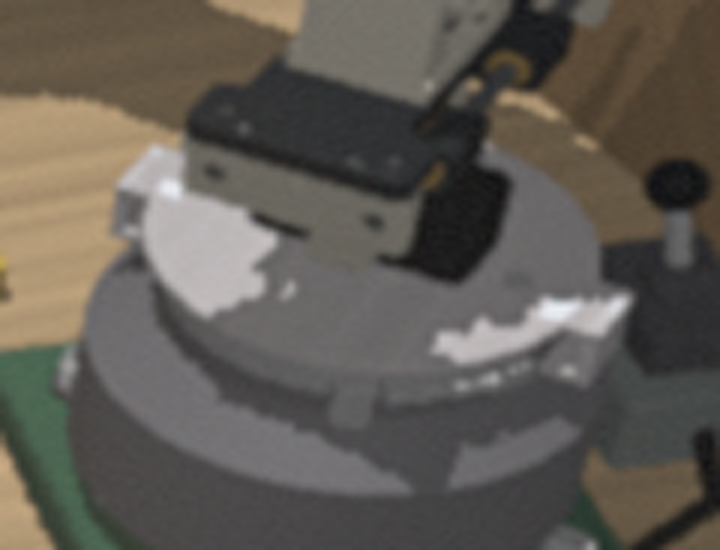

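Request:
{"op": "play_rows", "data": {
  "series": [0.0005,0,0,0.06,0,0,0,0.06,0,0,0,0.06,0,0,0,0.06,0,0,0,0.06]
}}

```text
time_s: 57.07
tcp_pos: [0.6065, 0.2458, 0.1888]
eef_rot: [-75.2, 89.8, 37.4]
contact_force: [-5.1, 3.3, 20.2]
gripper_width: 0.0362
```

Run:
```python
from h import *
go(.6065,.2441,.188,84);print(get_state()["moment"])
```

```text
tcp [0.6065 0.2458 0.1888] jaw 112.6 j6 -106.5 w 0.0362 F [-5.1  3.3 20.2] t 57.1
 shift now-frame [ 0.0008  0.0006 -0.0015] spin 0.5 shift after spin [ 0.0008 -0.0002 -0.0016]
[1.54901786 2.19085895 0.68506238]
```

Request:
{"op": "play_rows", "data": {
  "series": [0,0,0,0.06,0,0,0,0.06,0,0,0,0.06,0,0,0,0.06,0,0,0,0.06]
}}

```text
time_s: 57.48
tcp_pos: [0.6065, 0.2458, 0.1888]
eef_rot: [-57.5, 89.8, 38.0]
contact_force: [-6.0, 2.3, 19.3]
gripper_width: 0.0357
```

Run:
```python
from h import *
go(.6065,.2441,.188,84);print(get_state()["moment"])
c=capture("scene");cv2.imwrite("pics/l5.png",cv2.resize(c["img"][150:260,380:500],None,fx=6,fy=5,interpolation=cv2.INTER_CUBIC))
```

```text
tcp [0.6065 0.2458 0.1888] jaw 95.4 j6 -123.7 w 0.0357 F [-6.   2.3 19.3] t 57.5
 shift now-frame [ 0.0008  0.0002 -0.0017] spin 0.2 shift after spin [ 0.0008 -0.0002 -0.0017]
[1.46796619 2.12170748 0.64301008]
```

View pics/l5.png

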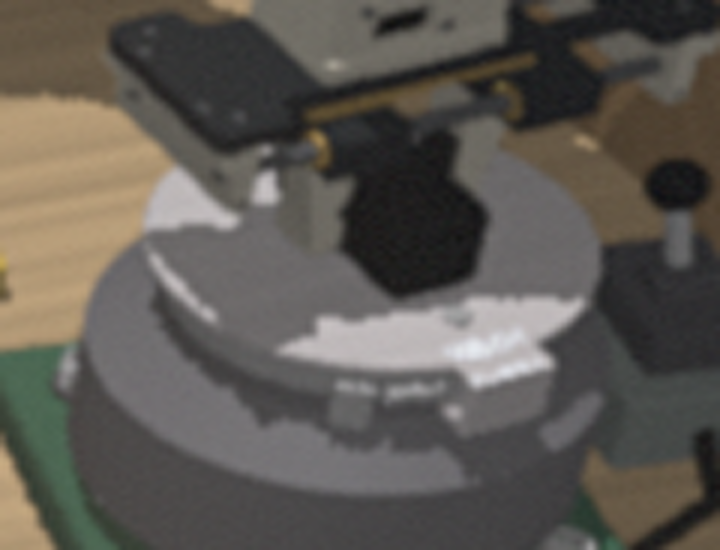

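Request:
{"op": "play_rows", "data": {
  "series": [0,0,0,0.05,0,0,0,0.05,0,0,0,0.05,0,0,0,0.03,0,0,0,0]
}}

```text
time_s: 57.95
tcp_pos: [0.6065, 0.2458, 0.1888]
eef_rot: [-47.1, 89.7, 38.0]
contact_force: [-5.8, 3.3, 20.4]
gripper_width: 0.0354
```

Run:
```python
from h import *
go(.6065,.2441,.188,84);print(get_state()["moment"])
```

```text
tcp [0.6065 0.2458 0.1888] jaw 85.2 j6 -133.9 w 0.0354 F [-5.8  3.3 20.4] t 58.0
 shift now-frame [ 0.0008 -0.0001 -0.0017] spin 0.02 shift after spin [ 0.0008 -0.0002 -0.0017]
[1.56823676 2.02931596 0.39415383]
```

Request:
{"op": "play_rows", "data": {
  "series": [0,0,0,0.03,0,0,0,0.03,0,0,0,0.02,0,0,0,0,0,0,0,0]
}}

```text
time_s: 58.37
tcp_pos: [0.6065, 0.2459, 0.1888]
eef_rot: [-42.3, 89.7, 38.3]
contact_force: [-5.4, 3.1, 19.6]
gripper_width: 0.0356
```

Run:
```python
from h import *
go(.6065,.2441,.188,84);print(get_state()["moment"])
c=capture("scene");cv2.imwrite("pics/l6.png",cv2.resize(c["img"][150:260,380:500],None,fx=6,fy=5,interpolation=cv2.INTER_CUBIC))
```

```text
tcp [0.6065 0.2459 0.1888] jaw 80.7 j6 -138.4 w 0.0356 F [-5.4  3.1 19.6] t 58.4
 shift now-frame [ 0.0008 -0.0002 -0.0017] spin -0.058 shift after spin [ 0.0008 -0.0001 -0.0018]
[1.50057887 2.04539986 0.31745029]
```

View pics/l6.png

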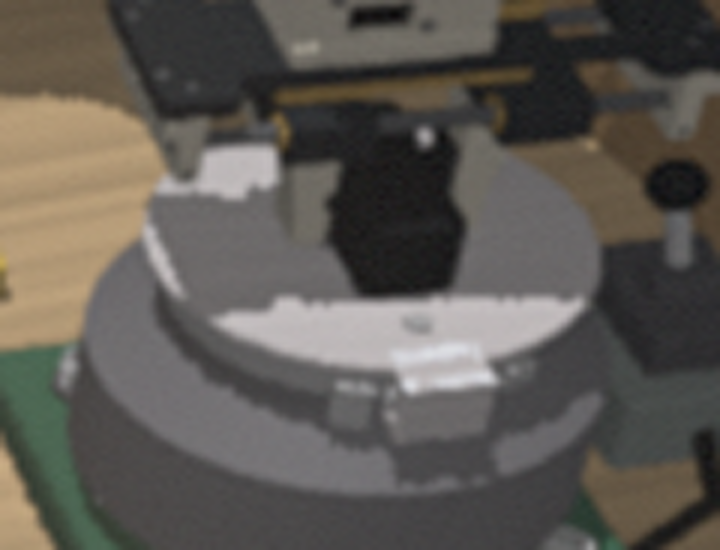

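Request:
{"op": "play_rows", "data": {
  "series": [0,0,0,0.02,0,0,0,0.02,0,0,0,0.02,0,0,0,0,0,0,0,0]
}}

```text
time_s: 58.83
tcp_pos: [0.6064, 0.2449, 0.1888]
eef_rot: [-69.1, 89.8, 8.3]
contact_force: [-4.8, -0.6, 19.6]
gripper_width: 0.0356
```

Run:
```python
from h import *
go(.6065,.2441,.188,84);print(get_state()["moment"])
```

```text
tcp [0.6064 0.2449 0.1888] jaw 77.4 j6 -141.7 w 0.0356 F [-4.8 -0.6 19.6] t 58.8
 shift now-frame [ 0.0008 -0.0003 -0.0008] spin -0.115 shift after spin [ 0.0008 -0.0002 -0.0008]
[0.10586167 1.94794448 2.19430512]
```

Request:
{"op": "play_rows", "data": {
  "series": [0,0,0,-0.03,0,0,0,0,-0.003,0,0,0,-0.002,0,0,0,0,0,0,0]
}}

```text
time_s: 59.25
tcp_pos: [0.6063, 0.2449, 0.1913]
eef_rot: [-38.5, 89.9, 40.4]
contact_force: [2.5, 2.0, 5.4]
gripper_width: 0.0357
```

Run:
```python
from h import *
go(.6065,.2441,.188,84);print(get_state()["moment"])
```

```text
tcp [0.6063 0.2449 0.1913] jaw 78.9 j6 -140.2 w 0.0357 F [2.5 2.  5.4] t 59.2
 shift now-frame [ 0.0033 -0.0004 -0.0008] spin -0.089 shift after spin [ 0.0033 -0.0003 -0.0008]
[ 0.7884686  -0.78311799  0.21077532]
```

Raise a little more, then let go.

Request:
{"op": "play_rows", "data": {
  "series": [-0.0015,0,0,0,-0.001,0,0,0,0,0,0,0,0,0,0,0,0,0,0,0]
}}

```text
time_s: 59.67
tcp_pos: [0.6062, 0.2448, 0.1929]
eef_rot: [-14.0, 90.0, 64.9]
contact_force: [2.5, 4.5, 3.6]
gripper_width: 0.0355
```

Request:
{"op": "play_rows", "data": {
  "series": [0,0,0,0,0,0,0,0,0,0,0,0,0,0,0,0,0,0,0,0],
  "jaw": 62
}}

```text
time_s: 60.08
tcp_pos: [0.6055, 0.2439, 0.1925]
eef_rot: [135.4, 89.9, -145.8]
contact_force: [0.5, 0.2, 0.8]
gripper_width: 0.0537
```

Request:
{"op": "play_rows", "data": {
  "series": [-0.03,0,0,0,-0.04,0,0,0,-0.03,0,0,0,0,0,-0.04,0,0,0,-0.04,0]
}}

```text
time_s: 60.5
tcp_pos: [0.5911, 0.1667, 0.2946]
eef_rot: [-49.5, 89.8, 29.5]
contact_force: [1.5, -0.4, -1.2]
gripper_width: 0.0542
```

Request:
{"op": "play_rows", "data": {
  "series": [0,0,-0.04,0,0,0,-0.04,0,0,0,-0.04,0,0,0,-0.04,0,0,0,-0.04,0]
}}

```text
time_s: 60.92
tcp_pos: [0.5509, -0.0321, 0.2932]
eef_rot: [97.2, 90.0, 176.1]
contact_force: [0.5, 0.2, -0.4]
gripper_width: 0.0543
```

Run:
```python
from h import *
go(.54,.417,.25,84)
for n,b in(("scene",(370,140,530,280)),("top",(150,180,290,290))):
    c=capture(n);x0,y0,x1,y1=b;cv2.imwrite(f"pics/l7{n}.png",cv2.resize(c["img"][y0:y1,x0:x1],None,fx=5,fy=4.2 if n=="scene" else 5,interpolation=cv2.INTER_CUBIC))
```

```text
tcp [ 0.5509 -0.0321  0.2932] jaw 78.9 j6 -118.1 w 0.0543 F [ 0.5  0.2 -0.4] t 60.9
 shift now-frame [0.0432 0.0972 0.4386] spin -0.089 shift after spin [0.0432 0.0578 0.4455]
```

View pics/l7scene.png

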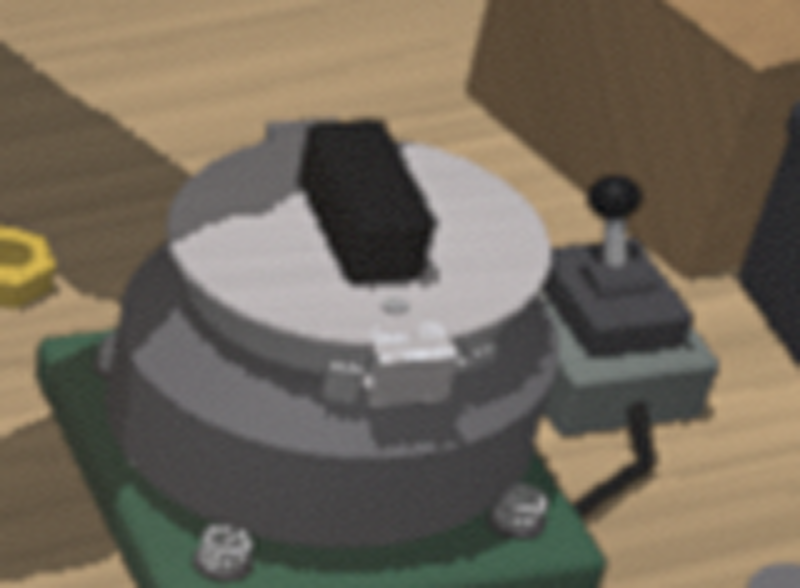

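View pics/l7top.png

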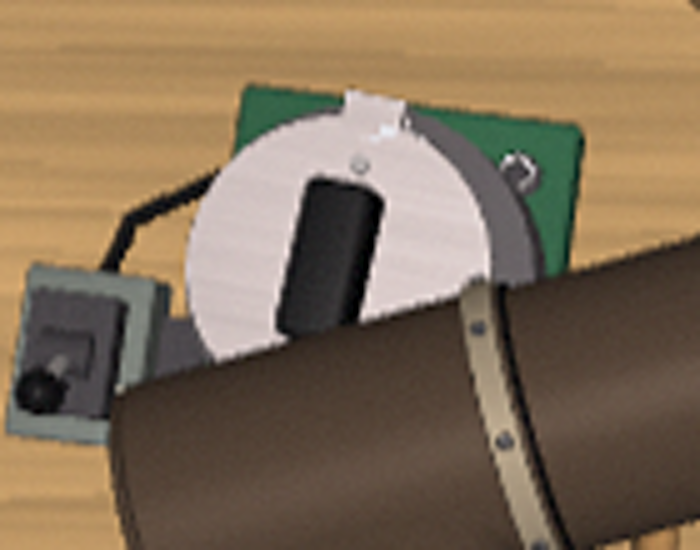

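Run:
```python
from h import *
x0,y0,x1,y1=385,155,495,255
c=capture("scene");a=cv2.resize(c["img"][y0:y1,x0:x1],None,fx=7,fy=6,interpolation=cv2.INTER_CUBIC)
def circ(z,r,col):
    p=[((proj(c,[.606+r*np.cos(t),.2445+r*np.sin(t),z])-[x0,y0]+.5)*[7,6]) for t in np.linspace(0,6.28,180)]
    cv2.polylines(a,[np.int32(p)],True,col,1)
circ(.188,.08,(0,255,0));circ(.182,.08,(0,0,255))
def bar(z,yaw,col):
    w=np.radians(yaw);R2=np.array([[np.cos(w),-np.sin(w)],[np.sin(w),np.cos(w)]])
    p=[(proj(c,[*(np.array([.606,.2445])+R2@np.array(q)),z])-[x0,y0]+.5)*[7,6] for q in((.042,.018),(.042,-.018),(-.042,-.018),(-.042,.018))]
    cv2.polylines(a,[np.int32(p)],True,col,1)
bar(.230,-10,(0,255,0));bar(.224,-10,(0,0,255))
cv2.imwrite("pics/l8.png",a)
```

```text
(no output)
```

View pics/l8.png

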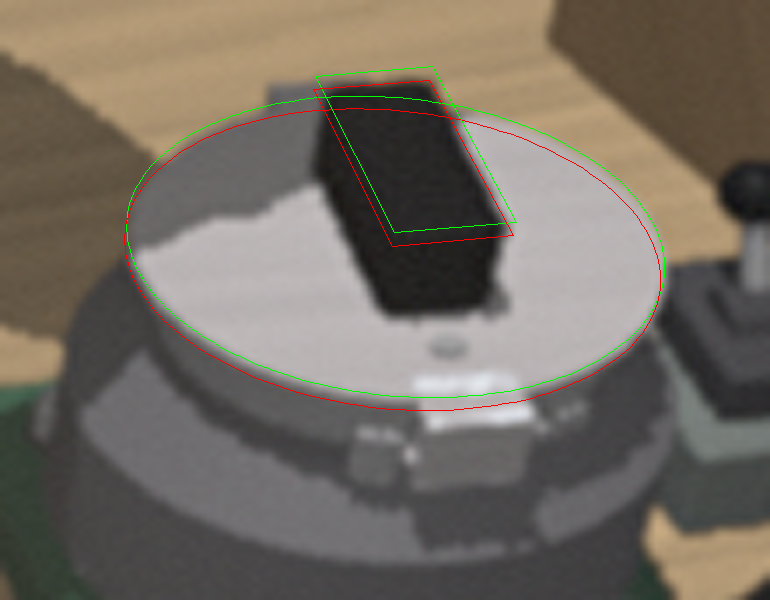

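Request:
{"op": "play_rows", "data": {
  "series": [0,0,0,-0.12,0,0,0,-0.12,0,0,0,-0.12,0,0,0,-0.12,0,0,0,-0.12],
  "jaw": 0,
  "squeeze": 30
}}

```text
time_s: 61.48
tcp_pos: [0.552, -0.0294, 0.2928]
eef_rot: [62.1, 90.0, 175.7]
contact_force: [-0.1, 0.2, -0.8]
gripper_width: 0.0266
```

Request:
{"op": "play_rows", "data": {
  "series": [0,0,0,-0.12,0,0,0,-0.12,0,0,0,-0.12,0,0,0,-0.12,0,0,0,-0.12]
}}

```text
time_s: 61.9
tcp_pos: [0.552, -0.0293, 0.2928]
eef_rot: [32.4, 90.0, -179.6]
contact_force: [-0.1, -0.5, -0.7]
gripper_width: 0.0004
```

Request:
{"op": "play_rows", "data": {
  "series": [0,0,0,-0.12,0,0,0,-0.12,0,0,0,-0.12,0,0,0,-0.1,0,0,0,0]
}}

```text
time_s: 62.32
tcp_pos: [0.5521, -0.0294, 0.2928]
eef_rot: [2.4, 90.0, 176.7]
contact_force: [-0.2, -0.9, -0.4]
gripper_width: 0.0001
```

Run:
```python
from h import *
go(.492,.42,.30,174)
c=capture("top");print([ray(c,143,v,0).round(3).tolist() for v in (230,270,345)], ray(c,159,258,.111))
im=c["img"];cv2.imwrite("pics/k1.png",cv2.resize(im[180:300,100:280],None,fx=4.2,fy=4.2,interpolation=cv2.INTER_CUBIC))
```

```text
tcp [ 0.5521 -0.0294  0.2928] jaw 174.3 j6 -23.0 w 0.0001 F [-0.2 -0.9 -0.4] t 62.3
 shift now-frame [-0.0071 -0.4412  0.1045] spin 0.005 shift after spin [-0.0071 -0.4406  0.1067]
[[0.627, 0.498, 0.0], [0.509, 0.493, 0.0], [0.291, 0.483, 0.0]] [0.5406203  0.41446924 0.111     ]
```

View pics/k1.png

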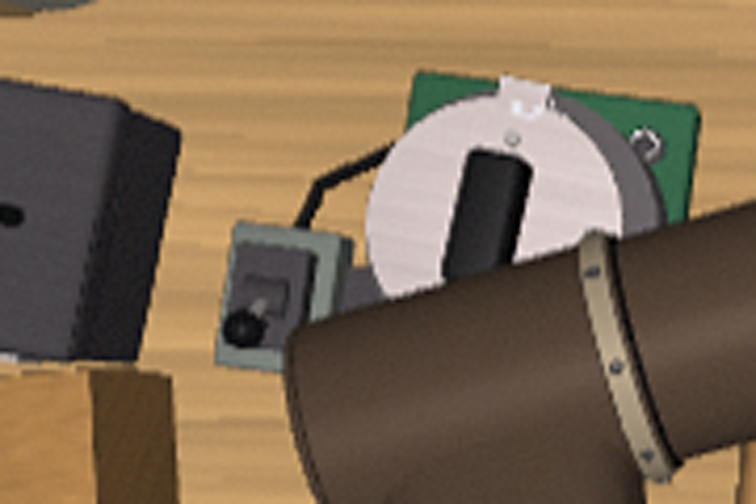

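Request:
{"op": "play_rows", "data": {
  "series": [-0.004,-0.039,0.009,0,-0.004,-0.039,0.009,0,0,-0.039,0.009,0,0,-0.039,0.009,0,0,-0.039,0.009,0]
}}

```text
time_s: 62.78
tcp_pos: [0.527, 0.1705, 0.3013]
eef_rot: [-122.0, 90.0, 51.7]
contact_force: [0.7, -0.0, 0.0]
gripper_width: 0.0002
```

Request:
{"op": "play_rows", "data": {
  "series": [0,-0.039,0.009,0,0,-0.039,0.009,0,0,-0.039,0.009,0,0,-0.039,0.009,0,0,-0.039,0.009,0]
}}

```text
time_s: 63.2
tcp_pos: [0.5024, 0.3694, 0.3011]
eef_rot: [-76.4, 90.0, 97.4]
contact_force: [1.2, -0.2, -0.1]
gripper_width: 0.0002
```

Request:
{"op": "play_rows", "data": {
  "series": [0,-0.03,0.009,0,0,-0.015,0.005,0,0,0,0,0,0,0,0,0,0,0,0,0]
}}

```text
time_s: 63.62
tcp_pos: [0.494, 0.4128, 0.301]
eef_rot: [71.6, 90.0, -114.5]
contact_force: [0.4, -0.5, -0.3]
gripper_width: 0.0005
```

Run:
```python
from h import *
go(.492,.418,.104,174)
```

```text
tcp [0.494  0.4128 0.301 ] jaw 173.9 j6 -63.3 w 0.0005 F [ 0.4 -0.5 -0.3] t 63.6
 shift now-frame [ 0.197  -0.005   0.0025] spin -0.002 shift after spin [ 0.197  -0.005   0.0025]
```

Request:
{"op": "play_rows", "data": {
  "series": [0.02,-0.004,0.005,0,0.035,0,0,0,0.035,0,0,0,0.035,0,0,0,0.015,0,0,0]
}}

```text
time_s: 64.03
tcp_pos: [0.4883, 0.4146, 0.1568]
eef_rot: [48.5, 89.7, -137.7]
contact_force: [-1.4, -0.7, -0.4]
gripper_width: 0.0004
```

Run:
```python
from h import *
capture("top");capture("top");go(.492,.418,.106,174)
c=capture("scene");cv2.imwrite("pics/k2.png",cv2.resize(c["img"][100:260,420:560],None,fx=4.5,fy=3.7,interpolation=cv2.INTER_CUBIC))
```

```text
tcp [0.4888 0.4148 0.158 ] jaw 173.8 j6 -63.9 w 0.0006 F [-0.8 -0.3 -0.2] t 64.1
 shift now-frame [ 0.052  -0.0037 -0.003 ] spin -0.003 shift after spin [ 0.052  -0.0037 -0.0031]
```

View pics/k2.png

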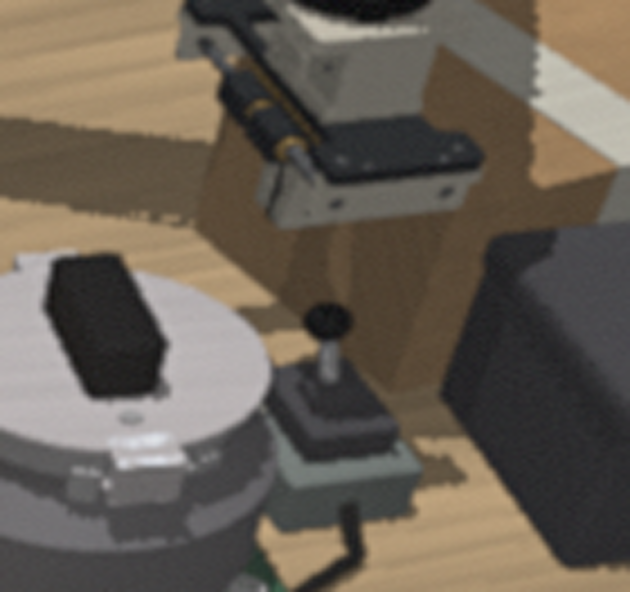

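Request:
{"op": "play_rows", "data": {
  "series": [0.015,-0.002,0.001,0,0.015,0,0,0,0.015,0,0,0,0.007,0,0,0,0,0,0,0]
}}

```text
time_s: 64.6
tcp_pos: [0.4891, 0.4195, 0.1094]
eef_rot: [173.5, 90.0, -12.6]
contact_force: [0.4, 0.1, -0.7]
gripper_width: 0.0005
```

Run:
```python
from h import *
go(.492,.418,.106,174)
c=capture("scene");print(proj(c,[.492,.418,.106]),proj(c,[.5405,.416,.111]));cv2.imwrite("pics/k3.png",cv2.resize(c["img"][130:250,440:560],None,fx=6,fy=5,interpolation=cv2.INTER_CUBIC))
```

```text
tcp [0.4891 0.4195 0.1094] jaw 173.9 j6 -64.0 w 0.0005 F [ 0.4  0.1 -0.7] t 64.6
 shift now-frame [ 0.0034  0.0011 -0.003 ] spin -0.001 shift after spin [ 0.0034  0.0012 -0.003 ]
[480.48505478 175.38917727] [490.32089206 186.50816119]
```

View pics/k3.png

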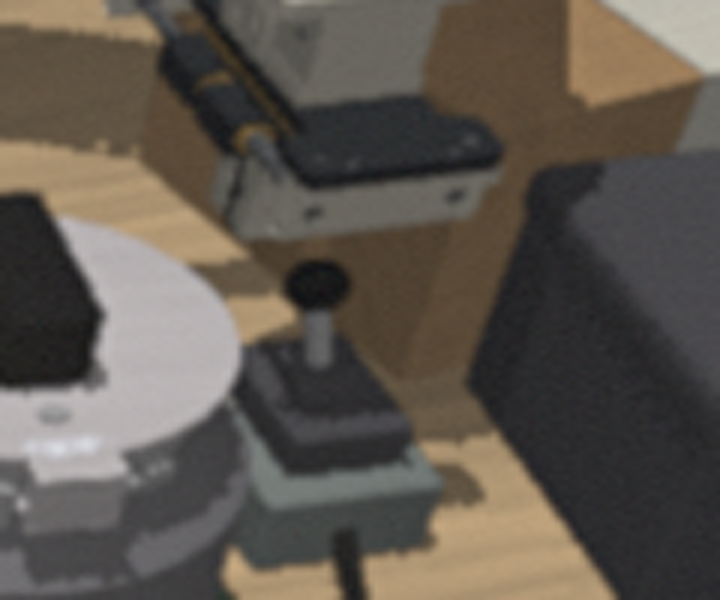

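Request:
{"op": "play_rows", "data": {
  "series": [0.002,0,-0.008,0,0,0,-0.008,0,0,0,-0.008,0,0,0,-0.008,0,0,0,-0.006,0]
}}

```text
time_s: 65.07
tcp_pos: [0.5278, 0.4161, 0.108]
eef_rot: [-113.0, 89.9, 60.9]
contact_force: [-2.8, 0.5, 1.9]
gripper_width: 0.0002
```

Run:
```python
from h import *
go(.556,.4125,.106,174)
c=capture("scene");cv2.imwrite("pics/k4.png",cv2.resize(c["img"][130:250,440:560],None,fx=6,fy=5,interpolation=cv2.INTER_CUBIC))
```

```text
tcp [0.5278 0.4161 0.108 ] jaw 174.0 j6 -60.9 w 0.0002 F [-2.8  0.5  1.9] t 65.1
 shift now-frame [ 0.002   0.0006 -0.0284] spin -0.001 shift after spin [ 0.002   0.0006 -0.0284]
```

View pics/k4.png

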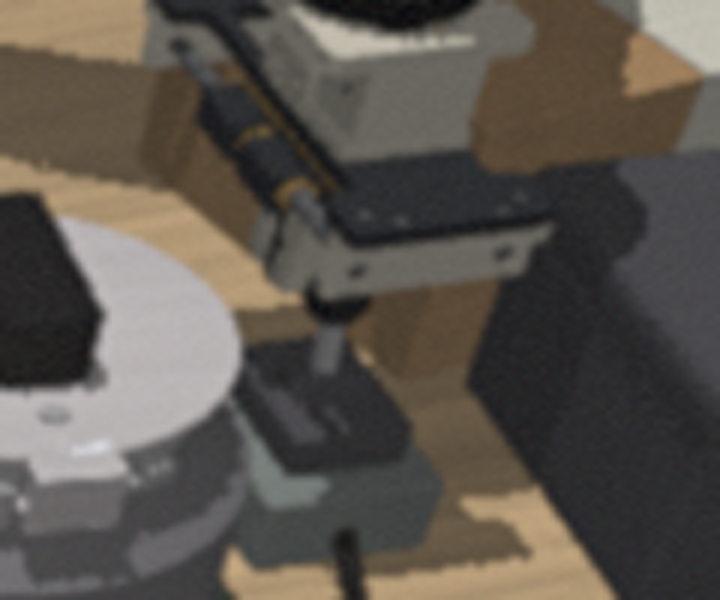

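Request:
{"op": "play_rows", "data": {
  "series": [0,0,-0.007,0,0,0,-0.007,0,0,0,-0.007,0,0,0,-0.006,0,0,0,0,0]
}}

```text
time_s: 65.53
tcp_pos: [0.5547, 0.4127, 0.1066]
eef_rot: [117.7, 90.0, -68.4]
contact_force: [-0.2, 0.8, -0.4]
gripper_width: -0.0
```

Request:
{"op": "play_rows", "data": {
  "series": [0,0,-0.003,0,0,0,-0.002,0,0,0,0,0,0,0,0,0,0,0,0,0]
}}

```text
time_s: 65.95
tcp_pos: [0.5585, 0.4126, 0.1073]
eef_rot: [-148.7, 90.0, 25.3]
contact_force: [-0.1, -0.1, 0.0]
gripper_width: 0.0003
```

Run:
```python
from h import *
c=capture("scene");cv2.imwrite("pics/k5.png",cv2.resize(c["img"][130:250,440:560],None,fx=6,fy=5,interpolation=cv2.INTER_CUBIC))
```

```text
(no output)
```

View pics/k5.png

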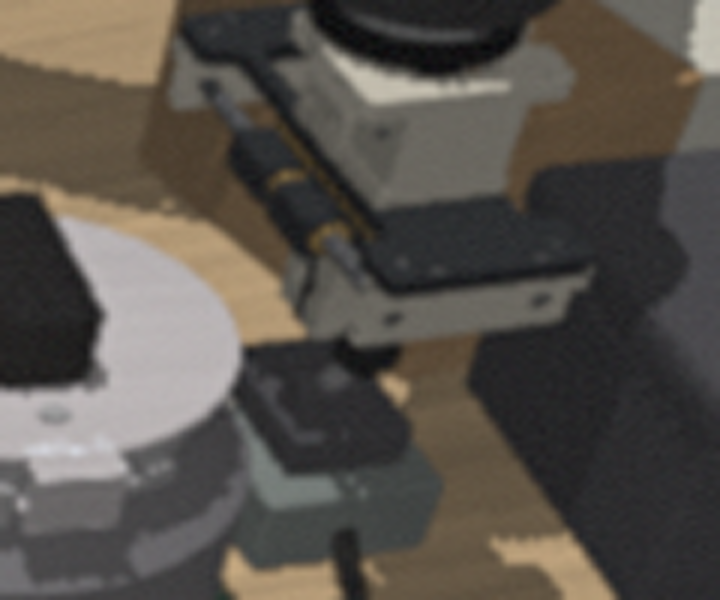

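Request:
{"op": "play_rows", "data": {
  "series": [0,0,-0.003,0,0,0,-0.003,0,0,0,-0.002,0,0,0,0,0,0,0,0,0]
}}

```text
time_s: 66.42
tcp_pos: [0.5609, 0.4121, 0.1069]
eef_rot: [13.2, 89.6, -172.7]
contact_force: [-25.5, 3.4, 11.4]
gripper_width: 0.0
```

Request:
{"op": "play_rows", "data": {
  "series": [0,0,0.006,0,0,0,0.015,0,0,0,0.03,0,0,0,0.03,0,0,0,0,0]
}}

```text
time_s: 66.83
tcp_pos: [0.4821, 0.4204, 0.1075]
eef_rot: [-13.4, 89.9, 160.7]
contact_force: [-0.9, -1.1, -0.1]
gripper_width: 0.0007
```

Request:
{"op": "play_rows", "data": {
  "series": [-0.03,0,0,0,-0.04,0,0,0,-0.04,0,0,0,-0.04,0,0,0,-0.04,0,0,0]
}}

```text
time_s: 67.25
tcp_pos: [0.4859, 0.4199, 0.2996]
eef_rot: [-135.0, 89.9, 39.0]
contact_force: [0.7, 1.5, 0.3]
gripper_width: 0.0007
```

Request:
{"op": "play_rows", "data": {
  "series": [0,0.04,0,0,0,0.04,0,0,0,0.04,0,0,0,0.04,0,0,0,0.04,0,0]
}}

```text
time_s: 67.67
tcp_pos: [0.4645, 0.2195, 0.2975]
eef_rot: [-140.3, 89.9, 33.8]
contact_force: [0.6, -0.6, 0.7]
gripper_width: 0.0005
```

Request:
{"op": "play_rows", "data": {
  "series": [0,0.04,0,0,0,0.04,0,0,0,0.04,0,0,0,0.04,0,0,0,0.04,0,0]
}}

```text
time_s: 68.08
tcp_pos: [0.4434, 0.0205, 0.2978]
eef_rot: [-155.4, 89.9, 18.6]
contact_force: [0.1, 0.1, 0.0]
gripper_width: 0.0002
```

Run:
```python
from h import *
go(.556,.4125,.106,174)
c=capture("top");cv2.imwrite("pics/f_top.png",c["img"])
k=cv2.cvtColor(cv2.resize(c["img"][230:270,145:190],None,fx=6,fy=6,interpolation=cv2.INTER_CUBIC),cv2.COLOR_BGR2HSV)
a=cv2.resize(c["img"][190:290,140:280],None,fx=5.5,fy=5.5,interpolation=cv2.INTER_CUBIC);cv2.imwrite("pics/f_t.png",a)
s=capture("scene");cv2.imwrite("pics/f_s.png",s["img"])
print("on pred px top",proj(c,[.588,.412,.111]),"scene",proj(s,[.588,.412,.111]))
nuts(c)
```

```text
tcp [0.4434 0.0205 0.2978] jaw 174.0 j6 -34.2 w 0.0002 F [0.1 0.1 0. ] t 68.1
 shift now-frame [ 0.1922 -0.4014 -0.0708] spin 0.0 shift after spin [ 0.1922 -0.4014 -0.0707]
on pred px top [160.62259665 240.73908293] scene [499.20276167 199.76554348]
px [347.1 251.6] ctr [ 0.5725 -0.1052] corner 27.4 flatnormals -2.6 A 108 eqflat 32.7
px [380.7 248.2] ctr [ 0.5843 -0.2033] corner -16.2 flatnormals 13.8 A 106 eqflat 32.2
px [348.7 220.2] ctr [ 0.6647 -0.1087] corner -15.3 flatnormals 14.7 A 105 eqflat 32.2
px [375.6 208.6] ctr [ 0.7004 -0.1873] corner -2.1 flatnormals 27.9 A 96 eqflat 30.8
```

View pics/f_t.png

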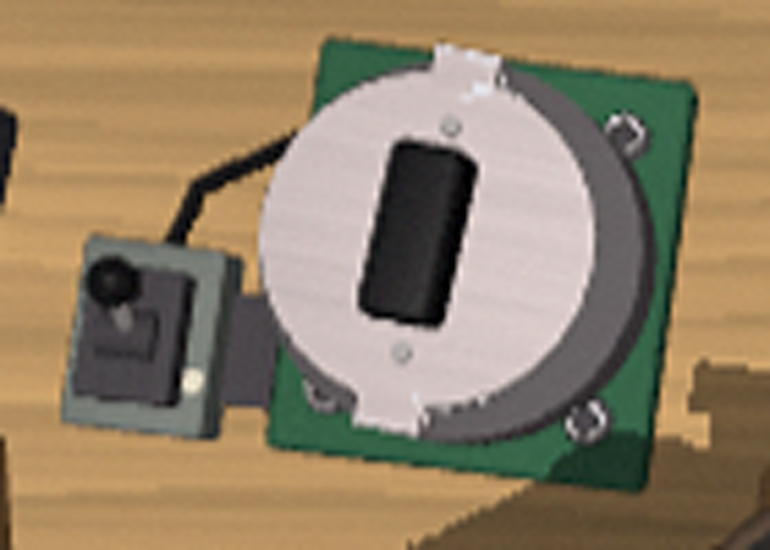

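View pics/f_s.png

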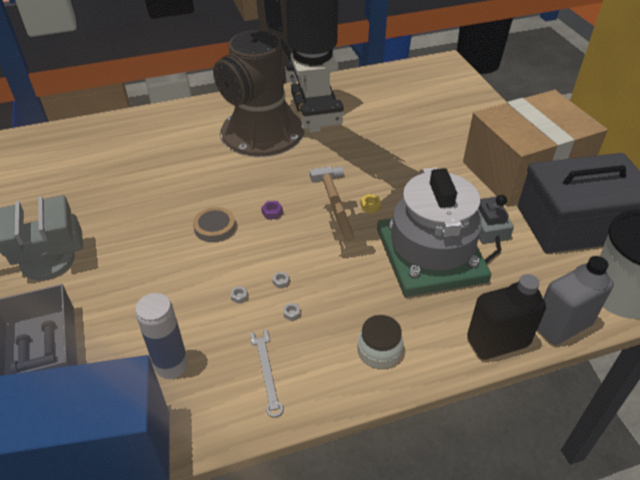

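Run:
```python
from h import *
t=capture("top");s=capture("scene")
x0,y0,x1,y1=395,160,490,245
a=cv2.resize(s["img"][y0:y1,x0:x1],None,fx=8,fy=7,interpolation=cv2.INTER_CUBIC)
yaw=np.radians(-11.5);cx=np.array([.606,.2445])
for z,col in((.192,(255,0,0)),(.188,(0,255,0)),(.182,(0,0,255))):
    p=[((proj(s,[.606+.08*np.cos(q),.2445+.08*np.sin(q),z])-[x0,y0]+.5)*[8,7]) for q in np.linspace(0,6.28,180)]
    cv2.polylines(a,[np.int32(p)],True,col,1)
cv2.imwrite("pics/f_z.png",a)
for z in(.18,.184,.188,.192): 
    q=ray(t,222-.0,213.1,z);print(z,q[:2].round(4),ray(s,448.6,212.5,z)[:2].round(4))
# disc centre in top at z=.188
```

```text
0.18 [0.6587 0.2343] [0.6539 0.24  ]
0.184 [0.6582 0.2336] [0.6576 0.2374]
0.188 [0.6577 0.2329] [0.6613 0.2349]
0.192 [0.6572 0.2322] [0.665  0.2324]
```

View pics/f_z.png

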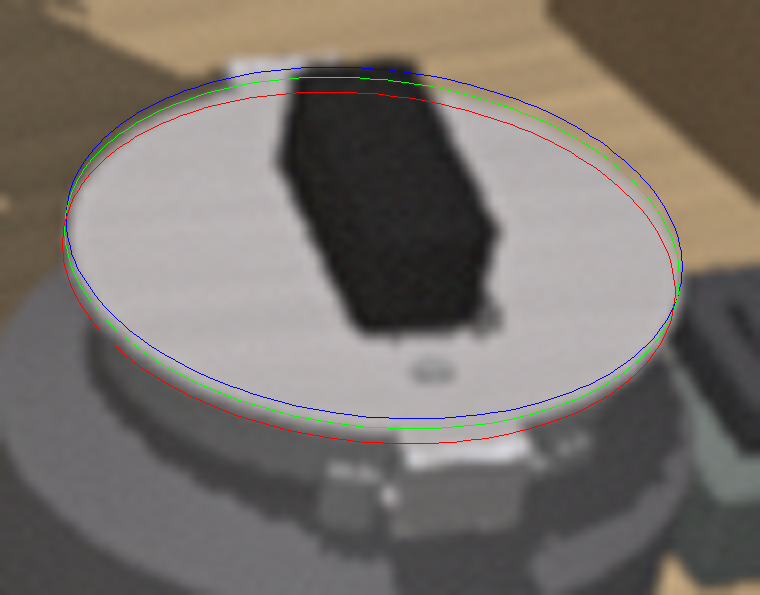

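Run:
```python
from plant import *
print(close_job())
```

```text
the job is handed in; nothing more can be done
None
```

All six big nuts are in the tumbler bowl, the lid is on and turned to its stop, and the switch is on. I handed the job in at about 68 s of the 210 s allowed, and no verdict came back.

**Nuts:** The first pile stood too high for the lid, so I took two nuts out and dropped them lower. The lid then went down to its stop and nothing fouled it.

**Lid:** It met a clear stop (about 2.2 N m) after the quarter turn. I let it spring up before releasing it, and only then threw the lever.

**Last checks:**
- **Switch:** the ball is within 1 px of its predicted "on" position. The lever pushed back with about 26 N at its end stop.
- **Lid height:** about 33–34 mm above the rim for the handle, which fits "locked". The camera height is only good to 2–3 mm, and I did not pull on the lid to prove it.
- **Lid angle:** it rests about 5° past the tab line, against the stops. That is slightly more than the stated 4° of play, though within my measuring error.
- **Other parts:** the three small nuts and the spanner measure unmoved, and the rest of the bench, including the purple and yellow nuts, looks untouched. The arm stands clear of everything.

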